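# Proof-pull the towing posts of a model hull with a spring gauge

### The arm

A 6-joint arm with a two-finger parallel gripper is mounted at the origin on the work surface. World frame = base frame: x ahead of the robot, y to its left, z up, the work surface at z = 0. Lengths are in m, angles in rad, forces in N, time in s.
With the tool pointing down it reaches from about 0.4 to 0.825 m from the base axis. Payload 7 kg.
Tool frame: the origin (TCP) lies midway between the tips of the shut fingers; the grasp point (between the pads) lies 19 mm behind it; z points along the fingers, x is the direction in which the jaws open and shut, and the axes are right-handed (so a half turn about z gives the same grasp; the last joint's range is limited). The gripper opens to 85 mm and grips with 20 to 120 N. Pads are 22 mm wide; open, the fingers measure 114 mm over their backs; the gripper's body (76 mm by 85 mm) begins 54 mm behind the grasp point. The pads swing forward as they close: fully open they stand 13 mm farther back than shut.
Start: joints at [-0.951, 0.359, 0.012, 0, -1.224, -0.288], TCP at [0.22, -0.638, 0.231] pointing down, gripper open.
Joint ranges: [-3.07, 3.07], [-1.43, 2.12], [-1.02, 1.25], [-3.03, 1.67], [-3.05, -0], [-3.03, 3.03]. Speed limits (rad/s): [2.39, 2.39, 3.01, 3.14, 3.14, 3.14].

### API

Orientations are given as a 3x3 rotation matrix whose columns are the frame's x, y, z axes.
In Python, from workcell import r gives the robot as it stands. The module is installed in compiled form; this text tells all that it offers.
- The arm moves only by the tool apply_moves, never from a script. Its argument "steps" is a list of rows, each an object of numbers: "x", "y", "z": the shift along the tool's x, y, z in mm; "ax", "ay", "az": the turn, a rotation vector about the tool's x, y, z in degrees; "jaw": the opening, from 0 (shut) to 1 (fully open). In form: [{"x": .., "y": .., "z": .., "ax": .., "ay": .., "az": .., "jaw": ..}, ...]. A call has 1 to 20 rows; each row is the pose to reach, as a shift and turn from the pose commanded when the call began, along the tool's axes at that moment; what a row does not reach only later rows make up. A row lasts 1/8 s, in which the tool goes at most 62.5 mm and 10.7 degrees, less where a joint would pass 70% of its speed; a pose out of reach is approached as far as the arm can. A call with a gripper value outside its range is refused whole. The fingers move at their own pace and stop on an object; "newtons" is the grip in N (left out, the last holds). Time passes only in rows, so rows that repeat a pose let the fingers close. It gives the time, the measured TCP pose, the force and the opening at its end, in the units of the state.
- r.state(): the state, without advancing time (a new reading comes with each control period).
- r.grab_frame(name): name is "scene" or "side" or "wrist"; returns a dict with "image" (384x512x3 uint8, red, green, blue), "fov_y" (degrees; the focal length in pixels is half the picture's height over the tangent of half this angle, whatever the lens; pixels are square), "cx", "cy" (the principal point, pixels), "position" and "orientation" of the camera in the world. Camera axes: x right, y up, looking along -z (the intrinsics and any distortion apply to the point x, -y, -z); pixel columns grow to the right and rows downward; lengths in m; the calibration is good to about 2 mm. The wrist camera is an equidistant fisheye: a pixel r from the principal point sees the ray r / f radians off the axis. A picture is of the moment at which its call begins. There is no depth.
- r.sign_off(): hands the job in, once; it reports no verdict.
The state is a dict: "t": time; "q": joint angles; "qd": joint speeds; "joint_torque": joint torques, N m; "tcp_pos": TCP position; "tool_rot": TCP orientation; "contact_force": force on the tool from outside, world axes, zero at the start; "ft_torque": the same for the moment, N m; "grip_width": opening from 0.0 (shut) to 1.0 (fully open).
Only numpy, scipy, OpenCV 4.12 (cv2) and the standard library are available. Lean on these libraries where they do the work, as an engineer would, in place of code of your own. Each camera call takes 0.05 s, during which the arm holds its last target.

### The job

Proof-pull the twin towing posts on the clamped model hull: lay the pull gauge flat on the bench in line with the hull, its T-shaped lug hooked behind the two posts, and let go of it. Then take its pull tab, draw the sprung slide out until the pointer is level with the set marker on the gauge's scale, and hold it there for a good second without pulling more than about a centimetre past it. Ease the slide gently back until it is fully home (do not let it snap back) and leave the gauge lying hooked as it is, with the other things on the bench left where they are.

Things in the scene. Friction and masses are not known exactly. Their poses are not given: they have to be found in the camera images.
- hull: Grey model hull, 330 mm long, fixed in two wooden saddles, at most 85 mm high. Its stern is closed by an aluminium end plate (78 mm wide, 76 high), with two upright towing posts before it. Origin on the bench midway between the posts; x points level to the bow (hull and plate on the +x side), z up. The gauge lies on the -x side, its x along the hull's x, and the pull is to -x.
- posts (a point): Point midway between the two steel towing posts, at their tops, 59 mm above the hull's origin; axes as the hull. Posts: 10 mm diameter, round tops, at y = +14 and -14 mm: 18 mm clear between them. End plate's near face at x = 28 mm: 23 mm clear between posts and plate. They stand on a 5 mm thick foot plate that reaches 14 mm from their centres to -x.
- gauge: Loose pull gauge, about 0.42 kg: aluminium case 130 mm long (x), 38 wide (y), top 44 mm above the bench (scale parts to 50), lying on two feet. Origin at the centre of its underside; x along its length to the T-lug, z up. Balance point about 7 mm to the -x side of the origin. From its -x end comes the sprung rod (8 mm diameter, axis 18 mm high) with the pull tab.
- lug (a point): Centre of the cross bar of the T-lug at the gauge's +x end, 90 mm from the gauge's origin along x, 35 mm above its underside; axes as the gauge. Cross bar 8 mm thick (x), 52 wide (y), 22 high; the steel neck from the case to it is 10 mm wide, 14 high, 21 long. Hooked: neck between the posts, cross bar between posts and end plate.
- tab (a point): Upper middle of the pull tab, an upright black plate at the end of the rod: 10 mm thick (gauge's x), 34 wide (y), from 4 to 66 mm above the bench; the point is 50 mm above the gauge's underside. Slide home: 116 mm from the gauge's origin to -x, 46 mm clear of the case, with the rod (top 22 mm high) between. Moves with the slide.
- slide (a joint): How far the slide is drawn out, m: 0 home, end stop at 0.060. The spring pulls it home: 4 N at 0, plus 250 N/m, with light damping (12 N per m/s); the taut gauge hangs on the posts.
- marker (a joint): Where the set marker stands on the scale, m: the value slide has when the pointer is level with it (0.025 to 0.045). Stiff; stays where it is.
- pointer (a point): Pointer: thin black bar across the -y half of the scale on top of the gauge, moves with the slide. The point is on the gauge's centre line, 47 mm above its underside; with the slide home it is 40 mm from the gauge's origin on the lug side, and it moves away from the lug as the slide is drawn. Axes as the gauge.
- mark (a point): Set marker: dark steel saddle with a thin bar across the +y half of the scale and a clip over the case's edge. The point is on the gauge's centre line in line with the bar, 47 mm above its underside. Axes as the gauge. The slide is drawn to the mark when pointer and mark are level along x.
- jar: Bystander: amber glass jar, 52 mm diameter, 60 high, loose, origin at the centre of its base.
- tin: Bystander: plain steel tin, 56 mm diameter, 70 high, loose, origin at the centre of its base.
- driver: Bystander: screwdriver lying on the bench, 160 mm long along its x.
Things that resemble listed ones, but are neither listed nor needed, are in the scene too. Of the things that look like the gauge, the smaller one is meant.

How it is judged:
On the way, in this order (a step that is already met when the one before it is completed fails the run):
1. the gauge lies flat with its T-lug hooked behind the posts, slide home, let go and at rest (x of lug in the frame of hull between 0.003 and 0.034 m and y of lug in the frame of hull between -0.012 and 0.012 m and height (world z) of lug below 0.045 m and angle between gauge's own z axis and vertical below 0.12 rad and angle between the x axis of gauge and the x axis of hull, either way round below 0.25 rad and contact force between the fingers and gauge below 0.1 N and linear speed of gauge below 0.02 m/s and value of joint slide below 0.004 m), for 0.2 s.
2. the slide is drawn until the pointer is within 4 mm of the set marker, pulling on the posts, and held there 0.8 s (x of lug in the frame of hull between 0.003 and 0.034 m and y of lug in the frame of hull between -0.012 and 0.012 m and height (world z) of lug below 0.045 m and angle between gauge's own z axis and vertical below 0.12 rad and angle between the x axis of gauge and the x axis of hull, either way round below 0.25 rad and x of pointer in the frame of mark between -0.004 and 0.004 m and contact force between gauge and hull above 0.5 N), for 0.8 s.
At the end, for the whole second after the job is handed in: The slide is home (within 3 mm), the gauge lies flat and at rest, in line with the hull (within 14 degrees), its cross bar still between posts and end plate (within 12 mm of the middle sideways), and nothing holds it (x of lug in the frame of hull between 0.003 and 0.034 m and y of lug in the frame of hull between -0.012 and 0.012 m and height (world z) of lug below 0.045 m and angle between gauge's own z axis and vertical below 0.12 rad and angle between the x axis of gauge and the x axis of hull, either way round below 0.25 rad and contact force between the fingers and gauge below 0.1 N and linear speed of gauge below 0.02 m/s and value of joint slide below 0.003 m); the robot touches nothing.
It fails at once if the slide is pulled more than 11 mm past the set marker (x of pointer in the frame of mark below -0.011 m).
It fails at once if the slide snaps back (faster than 0.6 m/s) (velocity of joint slide below -0.6 m/s).
It fails at once if the jar is pushed more than 30 mm (distance of jar from where it was at the start of the episode above 0.03 m).
It fails at once if the tin is pushed more than 30 mm (distance of tin from where it was at the start of the episode above 0.03 m).
It fails at once if the driver is pushed more than 30 mm (distance of driver from where it was at the start of the episode above 0.03 m).
It also fails if it takes over 54 s, if anything falls off the work surface, if the arm or the gripper's body presses on something with over 40 N, if the wrist force passes 120 N, or if a joint passes its speed limit or range.

## Working session

There is one attempt and no reset: what is moved stays moved. The work goes in short steps, Python scripts to look and compute and a tool call to move; the robot and the scene stay as the last step left them, time stands still between calls to the robot, and variables do not carry over. Pictures are saved under pics/ and viewed, and the job is handed in when it is done.

Besides the shell and the picture viewer there is one more tool, called after ">>>" as name(argument=value, ...) on one line, values as JSON. apply_moves: Moves the arm, as the interface text tells. Its arguments: {"type":"object","properties":{"steps":{"type":"array"},"newtons":{"type":"number"}},"required":["steps"]}

```bash
mkdir -p pics; python3 - <<'E'
from workcell import r
import cv2
s=r.state(); print(s['t'],s['tcp_pos'],s['tool_rot'],s['grip_width'])
for n in ['scene','side','wrist']:
    f=r.grab_frame(n); cv2.imwrite(f'pics/{n}0.png',f['image'][:,:,::-1])
    print(n,f['fov_y'],f['cx'],f['cy'],f['position'],f['orientation'],[k for k in f if k not in('image',)])
E
```

```text
0.0 [ 0.21972536 -0.63774471  0.23037096] [[-3.25650951e-01  9.45489850e-01 -6.34387141e-04]
 [ 9.45488684e-01  3.25651548e-01  1.48945094e-03]
 [ 1.61484990e-03 -1.14764748e-04 -9.99998690e-01]] 0.9973830705244218
scene 55.10011093093328 251.30204754027525 189.457591027537 [1.18745591 0.36861181 0.60175006] [[-0.62827747 -0.44131284  0.64071086]
 [ 0.77795336 -0.34845201  0.52284774]
 [-0.00748243  0.82693662  0.56224536]] ['fov_y', 'cx', 'cy', 'position', 'orientation']
side 55.00415820774267 256.8071307743537 193.7713980668481 [0.45479148 0.64475596 0.57740034] [[-0.99364567  0.07406585 -0.08474985]
 [-0.11144251 -0.54188001  0.83303458]
 [ 0.01577516  0.83718594  0.54669081]] ['fov_y', 'cx', 'cy', 'position', 'orientation']
wrist 65.70646984690485 259.6533560119675 188.77316517385452 [ 0.1468064  -0.66291098  0.3725479 ] [[-3.25112740e-01 -9.03682776e-01 -2.78673906e-01]
 [ 9.45675052e-01 -3.10478605e-01 -9.64454837e-02]
 [ 6.33836831e-04 -2.94890616e-01  9.55530807e-01]] ['fov_y', 'cx', 'cy', 'position', 'orientation']
```

View pics/scene0.png

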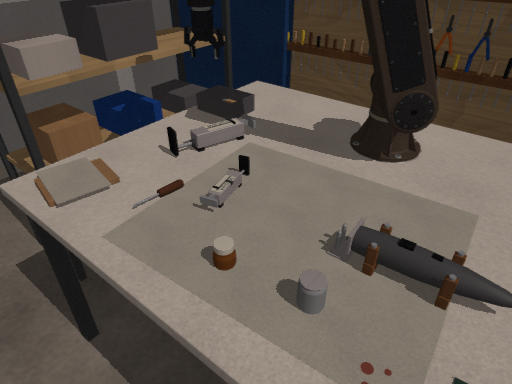

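View pics/side0.png

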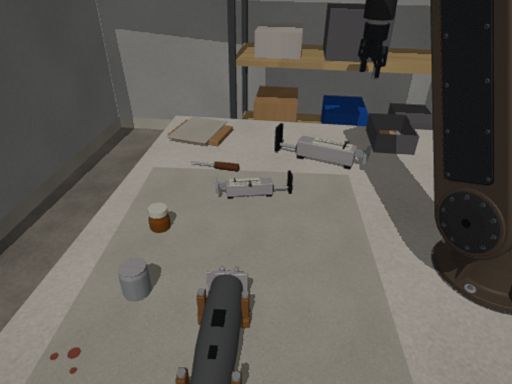

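View pics/wrist0.png

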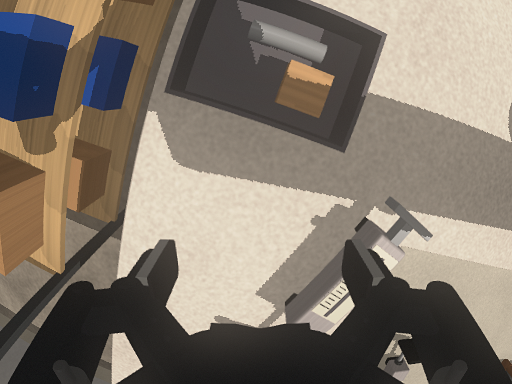

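The scene view shows two gauge-like things. One is at scene (217,135) / side (325,152), and it is larger. The other is at scene (225,187) / side (250,187), and it is smaller, so it should be the one meant. The hull's stern plate and posts are at scene (345,240) / side (228,275). I'll enlarge crops of these to confirm.

```bash
cat > h.py <<'E'
import numpy as np, cv2
from workcell import r
def cam(n):
    f=r.grab_frame(n); f['f']=192/np.tan(np.radians(f['fov_y']/2)); f['n']=n
    f['position']=np.array(f['position']);f['orientation']=np.array(f['orientation']); return f
def ray(f,u,v):
    x=(u-f['cx'])/f['f']; y=(v-f['cy'])/f['f']
    if f['n']=='wrist':
        rr=np.hypot(x,y); s=np.sin(rr)/max(rr,1e-9); d=np.array([x*s,-y*s,-np.cos(rr)])
    else: d=np.array([x,-y,-1.])
    d=f['orientation']@d; return d/np.linalg.norm(d)
def onz(f,u,v,z):
    d=ray(f,u,v); p=f['position']; return p+d*(z-p[2])/d[2]
def tri(l):
    A=np.zeros((3,3));b=np.zeros(3)
    for f,u,v in l:
        d=ray(f,u,v);P=np.eye(3)-np.outer(d,d);A+=P;b+=P@f['position']
    p=np.linalg.solve(A,b)
    return p,[round(1e3*np.linalg.norm((np.eye(3)-np.outer(ray(f,u,v),ray(f,u,v)))@(p-f['position'])),1) for f,u,v in l]
def proj(f,p):
    c=f['orientation'].T@(np.array(p)-f['position'])
    x,y,z=c[0],-c[1],-c[2]
    if f['n']=='wrist':
        h=np.hypot(x,y); t=np.arctan2(h,z)/max(h,1e-9); return f['cx']+f['f']*x*t,f['cy']+f['f']*y*t
    return f['cx']+f['f']*x/z,f['cy']+f['f']*y/z
def crop(f,u0,v0,u1,v1,k,name):
    im=f['image'][v0:v1,u0:u1,::-1]; im=cv2.resize(im,None,fx=k,fy=k,interpolation=cv2.INTER_CUBIC)
    for u in range((u0+9)//10*10,u1,10): cv2.putText(im,str(u),(int((u-u0+.5)*k)-8,10),0,.35,(0,255,255),1); cv2.line(im,(int((u-u0+.5)*k),12),(int((u-u0+.5)*k),18),(0,255,255),1)
    for v in range((v0+9)//10*10,v1,10): cv2.putText(im,str(v),(0,int((v-v0+.5)*k)+4),0,.35,(0,255,255),1);cv2.line(im,(24,int((v-v0+.5)*k)),(30,int((v-v0+.5)*k)),(0,255,255),1)
    cv2.imwrite(name,im)
E
python3 - <<'E'
from h import *
a=cam('scene');b=cam('side')
crop(a,190,145,270,215,9,'pics/g_scene.png')
crop(b,205,160,305,210,8,'pics/g_side.png')
crop(a,320,205,400,275,9,'pics/p_scene.png')
crop(b,180,250,270,330,7,'pics/p_side.png')
E
```

```text
(no output)
```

View pics/g_scene.png

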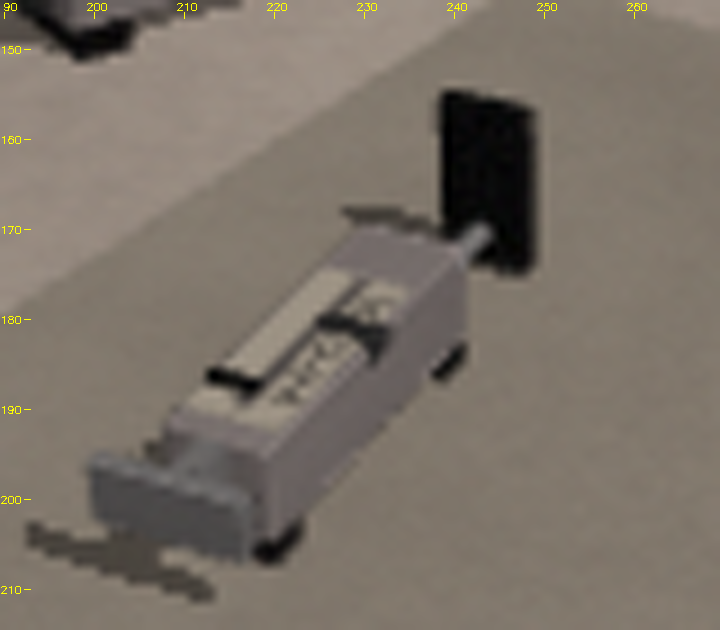

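View pics/g_side.png

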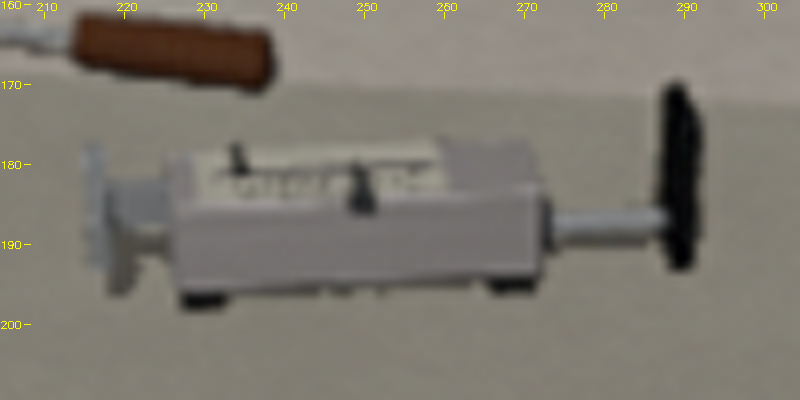

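View pics/p_scene.png

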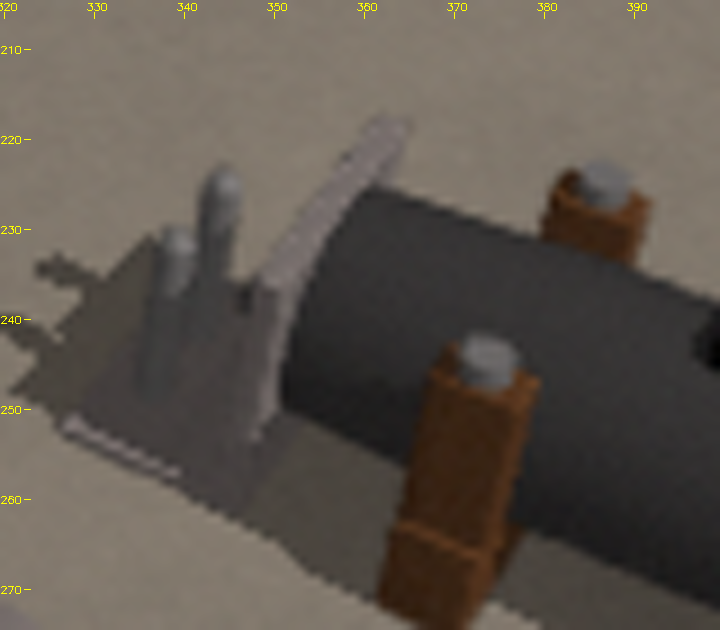

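View pics/p_side.png

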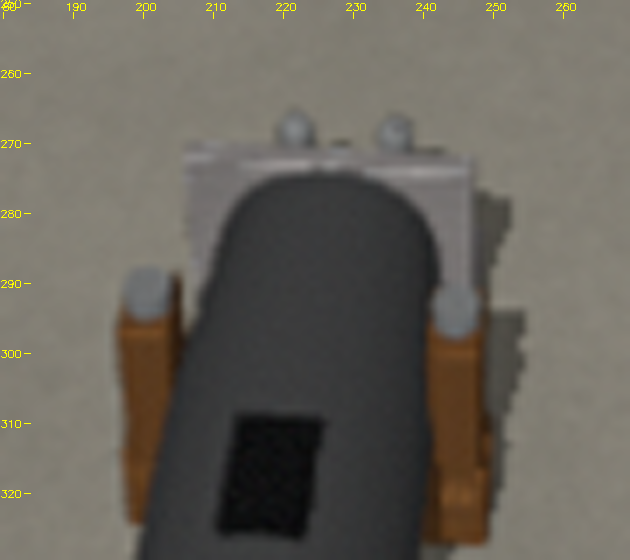

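```bash
python3 - <<'E'
from h import *
a=cam('scene');b=cam('side')
print('t',r.state()['t'])
P1=tri([(a,339,231),(b,221.5,266.5)]);P2=tri([(a,344,224),(b,236,266.5)]);print('posts',P1,P2)
print('postz',onz(a,339,230.5,.058),onz(a,344,223.5,.058),onz(b,221.5,266.5,.058),onz(b,236,266.5,.058))
d=P1[0]-P2[0];print(np.linalg.norm(d[:2]),np.degrees(np.arctan2(d[1],d[0])))
# gauge
print('tabtop sc',onz(a,243.5,155.8,.066),'side',onz(b,289,170.5,.066), tri([(a,243.5,155.8),(b,289,170.5)]))
print('lug top sc',onz(a,200,195.5,.046),onz(a,217.5,200,.046))
print('case top corners sc', [onz(a,*p,.044).round(4) for p in [(229,170),(241.5,175),(219.5,197),(207,190)]])
print('case top corners side', [onz(b,*p,.044).round(4) for p in [(271,182),(227,184.5),(225.5,178.5),(270,177)]])
print('hull axis side', onz(b,186,150,.08))
print('plate top corners', [onz(b,*p,.076).round(4) for p in [(206.5,270.5),(247,272)]])
print('jar',onz(a,224,243,.06),'tin',onz(a,312,280,.07),onz(b,134,268,.07))
E
```

```text
t 0.35
posts (array([0.57512752, 0.12249992, 0.05764737]), [np.float64(0.7), np.float64(0.7)]) (array([0.54661241, 0.11998476, 0.05847116]), [np.float64(0.4), np.float64(0.4)])
postz [0.57330937 0.12118329 0.058     ] [0.5439597  0.11849331 0.058     ] [0.5751367  0.12375004 0.058     ] [0.54676917 0.12010331 0.058     ]
0.028625815501175107 5.04068901306308
tabtop sc [ 0.45205147 -0.26046608  0.066     ] side [ 0.45758098 -0.26587917  0.066     ] (array([ 0.45770182, -0.25584595,  0.07083421]), [np.float64(0.7), np.float64(0.7)])
lug top sc [ 0.65963909 -0.23624509  0.046     ] [ 0.6458343  -0.18625556  0.046     ]
case top corners sc [array([ 0.5135, -0.2649,  0.044 ]), array([ 0.512 , -0.2183,  0.044 ]), array([ 0.6308, -0.1934,  0.044 ]), array([ 0.6279, -0.2421,  0.044 ])]
case top corners side [array([ 0.505, -0.233,  0.044]), array([ 0.6238, -0.2032,  0.044 ]), array([ 0.6337, -0.2343,  0.044 ]), array([ 0.51  , -0.2599,  0.044 ])]
hull axis side [ 0.76880705 -0.3226983   0.08      ]
plate top corners [array([0.5969, 0.1558, 0.076 ]), array([0.5208, 0.15  , 0.076 ])]
jar [ 0.76652014 -0.0522943   0.06      ] tin [0.74664384 0.15448443 0.07      ] [0.73701379 0.16101088 0.07      ]
```

Both crops fit the small one at scene (225,187). Its case is about 125 x 40 mm, the T-lug is at scene (208,198) and the black tab at (243,162). The big gauge is clearly longer. The marker clip is near the middle of the case, so I will grip nearer the rod end. First I'll move above the gauge for a wrist view.

```bash
cat >> h.py <<'E'
def goal(p,yaw,s=None):
    """tool shift mm & turn deg from MEASURED pose to TCP p, tool pointing straight down, tool-x at world angle yaw(deg)"""
    from scipy.spatial.transform import Rotation as R
    s=s or r.state(); T=np.array(s['tool_rot']); d=T.T@(np.array(p)-np.array(s['tcp_pos']))*1e3
    c,sn=np.cos(np.radians(yaw)),np.sin(np.radians(yaw))
    G=np.array([[c,sn,0],[sn,-c,0],[0,0,-1.]])
    print('t',round(s['t'],3),'shift',d.round(1),'turn',np.degrees(R.from_matrix(T.T@G).as_rotvec()).round(2),'q',np.round(s['q'],2),'F',np.round(s['contact_force'],1),'w',round(s['grip_width'],3))
E
python3 -c "
from h import *
goal([.51,-.25,.20],104.6)"
```

```text
t 0.35 shift [272.4 400.8  31.2] turn [-0.   -0.02  4.41] q [-0.95  0.36  0.01 -0.   -1.22 -0.29] F [ 0.7 -0.2 -0.7] w 0.999
```

>>> apply_moves(steps=[{"x": 35, "y": 50, "z": 4, "az": 1}, {"x": 70, "y": 100, "z": 8, "az": 2}, {"x": 105, "y": 154, "z": 12, "az": 3}, {"x": 140, "y": 206, "z": 16, "az": 4}, {"x": 175, "y": 257, "z": 20, "az": 4.4}, {"x": 210, "y": 309, "z": 24, "az": 4.4}, {"x": 243, "y": 357, "z": 28, "az": 4.4}, {"x": 272, "y": 401, "z": 31, "az": 4.4}, {"x": 272, "y": 401, "z": 31, "az": 4.4}])

```text
invalid input at $.steps[0]: expected keys x, y, z, ax, ay, az, jaw
```

```bash
python3 - <<'E'
from h import *
s=r.state();print(s['t'],s['tcp_pos'],s['qd'].__abs__().max() if hasattr(s['qd'],'max') else max(map(abs,s['qd'])))
w=cam('wrist');cv2.imwrite('pics/w1.png',w['image'][:,:,::-1])
import pickle;pickle.dump(w,open('w1.pkl','wb'))
E
```

```text
0.35 [ 0.21982486 -0.63809158  0.23110274] 0.002869728394894687
```

View pics/w1.png

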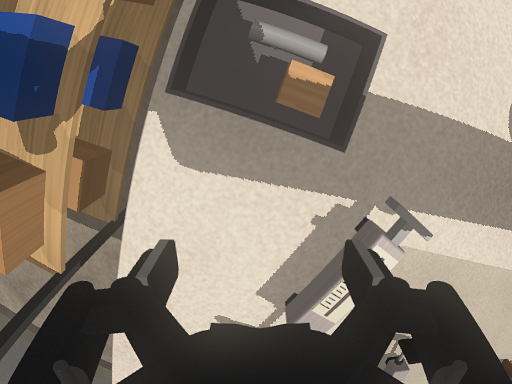

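The rows need all seven keys, so the call was refused and nothing moved. I'll send it again.

>>> apply_moves(steps=[{"x": 35, "y": 50, "z": 4, "ax": 0, "ay": 0, "az": 1, "jaw": 1}, {"x": 70, "y": 100, "z": 8, "ax": 0, "ay": 0, "az": 2, "jaw": 1}, {"x": 105, "y": 154, "z": 12, "ax": 0, "ay": 0, "az": 3, "jaw": 1}, {"x": 140, "y": 206, "z": 16, "ax": 0, "ay": 0, "az": 4, "jaw": 1}, {"x": 175, "y": 257, "z": 20, "ax": 0, "ay": 0, "az": 4.4, "jaw": 1}, {"x": 210, "y": 309, "z": 24, "ax": 0, "ay": 0, "az": 4.4, "jaw": 1}, {"x": 243, "y": 357, "z": 28, "ax": 0, "ay": 0, "az": 4.4, "jaw": 1}, {"x": 272, "y": 401, "z": 31, "ax": 0, "ay": 0, "az": 4.4, "jaw": 1}, {"x": 272, "y": 401, "z": 31, "ax": 0, "ay": 0, "az": 4.4, "jaw": 1}])

```text
t: 1.52
tcp_pos: [0.5123, -0.2477, 0.2001]
tool_rot: [[-0.256, 0.967, 0.0], [0.967, 0.256, 0.0], [0.0, 0.0, -1.0]]
contact_force: [0.3, -0.9, 0.4]
grip_width: 0.999
```

```bash
python3 - <<'E'
from h import *
s=r.state();print(s['t'],s['tcp_pos'],max(map(abs,s['qd'])))
w=cam('wrist');cv2.imwrite('pics/w2.png',w['image'][:,:,::-1])
import pickle;pickle.dump(w,open('w1.pkl','wb'))
E
```

```text
1.525 [ 0.51227568 -0.24771057  0.20007923] 0.052490885024223874
```

View pics/w2.png

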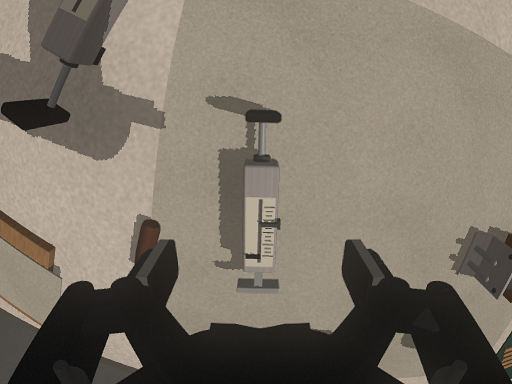

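The wrist view shows the whole gauge: tab at (263,117), case (245–279, 160–270), lug at (258,285). The hull's posts and plate are at right, around (480,260). I'll enlarge both.

```bash
python3 - <<'E'
from h import *
import pickle
w=pickle.load(open('w1.pkl','rb'))
crop(w,230,100,300,200,6,'pics/w2a.png');crop(w,225,195,300,295,6,'pics/w2b.png');crop(w,440,210,512,310,6,'pics/w2c.png')
a=cv2.imread('pics/w2a.png');b=cv2.imread('pics/w2b.png');cv2.imwrite('pics/w2ab.png',cv2.resize(np.hstack([a[:, :],b[:600]]),None,fx=.9,fy=.9))
E
```

```text
(no output)
```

View pics/w2ab.png

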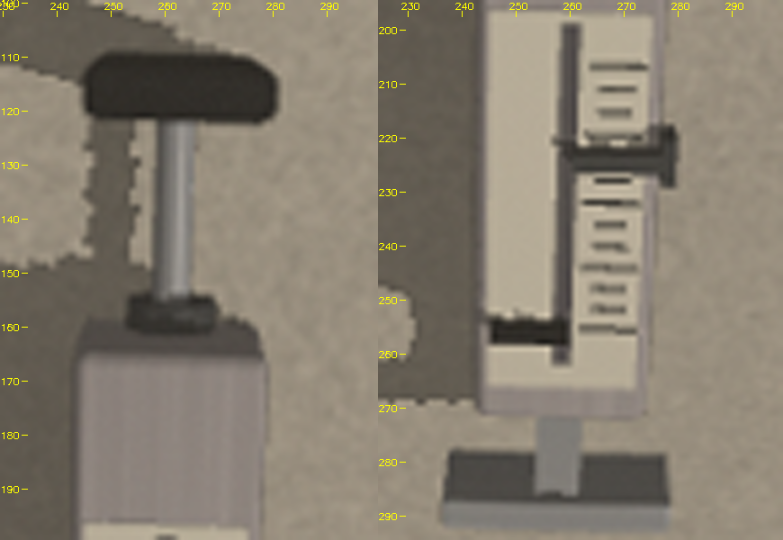

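View pics/w2c.png

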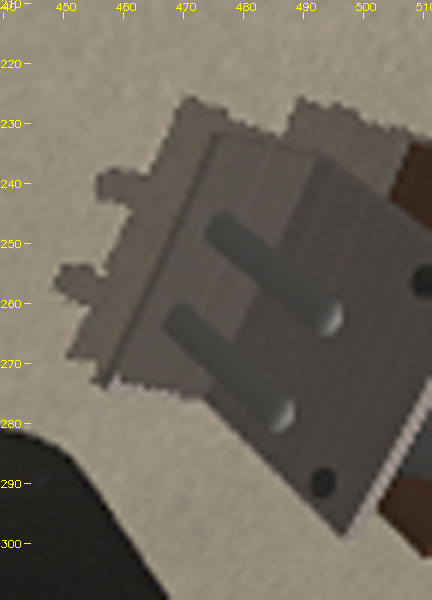

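```bash
python3 - <<'E'
from h import *
import pickle
w=pickle.load(open('w1.pkl','rb'))
def o(u,v,z): return onz(w,u-.5,v-.5,z)   # crop coords are edge-based
L1,L2=o(236.5,290.5,.046),o(278.7,290.5,.046)
F1,F2=o(243.5,272,.044),o(274.8,272,.044); R1,R2=o(244.8,166.3,.044),o(279.3,166.3,.044)
print('lug',L1,L2,np.linalg.norm(L1-L2),(L1+L2)/2)
F=(F1+F2)/2;R=(R1+R2)/2
print('case',F,R,'len',np.linalg.norm(F-R),'w',np.linalg.norm(F1-F2),np.linalg.norm(R1-R2))
d=F-R;yaw=np.degrees(np.arctan2(d[1],d[0]));C=(F+R)/2;print('centre',C,'yaw',yaw)
d2=(L1+L2)/2-R;print('yaw lug', np.degrees(np.arctan2(d2[1],d2[0])))
n=L2-L1;print('yaw by lugbar',np.degrees(np.arctan2(n[1],n[0]))-90)
u=np.array([np.cos(np.radians(yaw)),np.sin(np.radians(yaw)),0])
T=o(263.5,116.2,.066)
for nme,p in [('lug',(L1+L2)/2),('tab',T),('mark',o(268,224.3,.048)),('ptr',o(253,256.3,.048))]: print(nme,((p-C)@u).round(4))
A,B=o(495.3,263,.057),o(487.2,279,.057);print('posts',A,B,np.linalg.norm(A-B),(A+B)/2,np.degrees(np.arctan2(*(B-A)[1::-1])))
print('footplate corners', o(476,232.5,.005),o(456.5,274,.005))
for n in ['scene','side']:
    f=cam(n); print(n,[np.round(proj(f,p),1) for p in [(A+B)/2,C,T]])
c=C-u*.025; print('grasp pt',c); goal([c[0],c[1],.008],yaw+90)
E
```

```text
lug [ 0.65868758 -0.23907226  0.046     ] [ 0.64536028 -0.18931416  0.046     ] 0.05151200051739219 [ 0.65202393 -0.21419321  0.046     ]
case [ 0.62613765 -0.21903585  0.044     ] [ 0.50240033 -0.24851732  0.044     ] len 0.12720094917534394 w 0.03703063123398092 0.03547397419573898
centre [ 0.56426899 -0.23377659  0.044     ] yaw 13.401352768120622
yaw lug 12.9202766764394
yaw by lugbar 14.994258215086532
lug 0.0899
tab -0.1161
mark -0.0007
ptr 0.0397
posts [0.54405316 0.11751144 0.057     ] [0.57171395 0.11867268 0.057     ] 0.027685156448446654 [0.55788356 0.11809206 0.057     ] 2.403951717612237
footplate corners [0.52061231 0.10019736 0.005     ] [0.59581721 0.1026105  0.005     ]
scene [array([340.9, 226.8]), array([225.2, 181. ]), array([243.6, 155.7])]
side [array([230.6, 265.6]), array([249.9, 180.3]), array([291.2, 171.5])]
grasp pt [ 0.53994973 -0.23957086  0.044     ]
t 1.675 shift [  3.   31.6 192.3] turn [-0.01 -0.    1.23] q [-0.11  0.21 -0.27  0.   -1.09 -1.2 ] F [-0.2 -0.3 -0.5] w 0.996
```

The measurements agree with the given sizes: lug +89.9 mm, tab -116.1 mm, pointer +39.7 mm, mark at -0.7 mm (so the marker value is about 0.0405). I'll descend and grip the case 25 mm behind its origin, clear of the marker clip.

>>> apply_moves(steps=[{"x": 3, "y": 31.5, "z": 30, "ax": 0, "ay": 0, "az": 0.7, "jaw": 0.9}, {"x": 3, "y": 31.5, "z": 75, "ax": 0, "ay": 0, "az": 0.7, "jaw": 0.9}, {"x": 3, "y": 31.5, "z": 120, "ax": 0, "ay": 0, "az": 0.7, "jaw": 0.9}, {"x": 3, "y": 31.5, "z": 160, "ax": 0, "ay": 0, "az": 0.7, "jaw": 0.9}, {"x": 3, "y": 31.5, "z": 182, "ax": 0, "ay": 0, "az": 0.7, "jaw": 0.9}, {"x": 3, "y": 31.5, "z": 191, "ax": 0, "ay": 0, "az": 0.7, "jaw": 0.9}, {"x": 3, "y": 31.5, "z": 191, "ax": 0, "ay": 0, "az": 0.7, "jaw": 0.9}], newtons=50)

```text
t: 2.55
tcp_pos: [0.5398, -0.2403, 0.0094]
tool_rot: [[-0.239, 0.971, -0.0], [0.971, 0.239, -0.0], [0.0, -0.0, -1.0]]
contact_force: [0.8, -0.6, 0.1]
grip_width: 0.903
```

```bash
python3 - <<'E'
from h import *
goal([.54,-.2396,.008],104)
w=cam('wrist');cv2.imwrite('pics/w3.png',w['image'][:,:,::-1])
E
```

```text
t 2.55 shift [0.6 0.4 1.4] turn [-0.02 -0.   -0.15] q [-0.09  0.45 -0.43  0.   -0.69 -1.24] F [ 0.8 -0.6  0.1] w 0.903
```

View pics/w3.png

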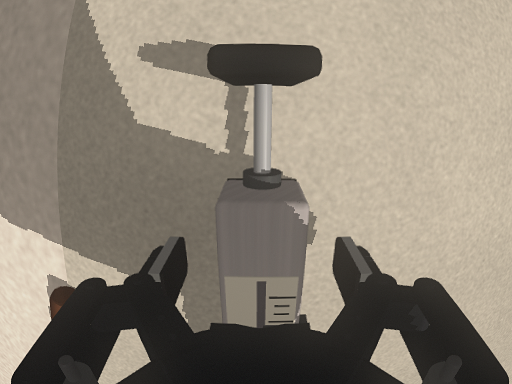

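The fingers straddle the case, with the clip at (302,320) clear of the right pad. I'll close and lift.

>>> apply_moves(steps=[{"x": 0, "y": 0, "z": 0, "ax": 0, "ay": 0, "az": 0, "jaw": 0.5}, {"x": 0, "y": 0, "z": 0, "ax": 0, "ay": 0, "az": 0, "jaw": 0.3}, {"x": 0, "y": 0, "z": 0, "ax": 0, "ay": 0, "az": 0, "jaw": 0.3}, {"x": 0, "y": 0, "z": 0, "ax": 0, "ay": 0, "az": 0, "jaw": 0.3}, {"x": 0, "y": 0, "z": -10, "ax": 0, "ay": 0, "az": 0, "jaw": 0.3}, {"x": 0, "y": 0, "z": -45, "ax": 0, "ay": 0, "az": 0, "jaw": 0.3}, {"x": 0, "y": 0, "z": -90, "ax": 0, "ay": 0, "az": 0, "jaw": 0.3}, {"x": 0, "y": 0, "z": -120, "ax": 0, "ay": 0, "az": 0, "jaw": 0.3}, {"x": 0, "y": 0, "z": -120, "ax": 0, "ay": 0, "az": 0, "jaw": 0.3}], newtons=50)

```text
t: 3.72
tcp_pos: [0.5413, -0.2396, 0.1319]
tool_rot: [[-0.241, 0.971, 0.005], [0.971, 0.241, -0.001], [-0.002, 0.004, -1.0]]
contact_force: [-0.4, 0.3, -5.5]
grip_width: 0.439
```

```bash
python3 - <<'E'
from h import *
# gauge centre is 25mm ahead of grasp; hull axis ~93 deg
goal([.54,-.24,.128],104)
w=cam('wrist');cv2.imwrite('pics/w4.png',w['image'][:,:,::-1])
b=cam('side');crop(b,190,100,310,200,6,'pics/s4.png')
E
```

```text
t 3.725 shift [-0.1 -1.4  3.9] turn [ 0.25  0.09 -0.07] q [-0.09  0.3  -0.31  0.   -0.95 -1.24] F [-0.4  0.3 -5.5] w 0.439
```

View pics/w4.png

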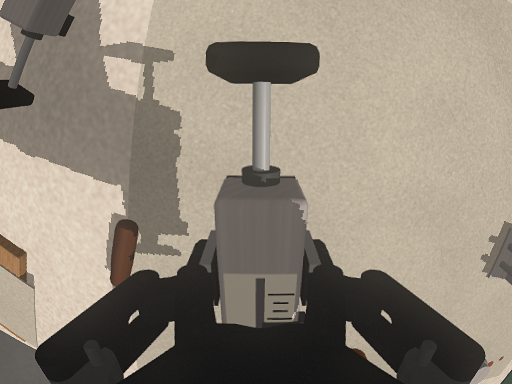

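View pics/s4.png

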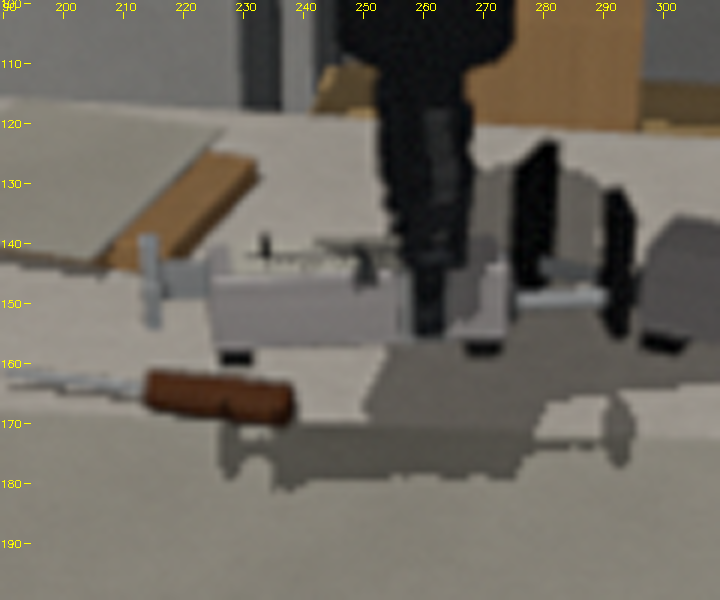

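The gauge is held level. I'll carry it so that the wrist camera gets a close, clear view of the posts.

>>> apply_moves(steps=[{"x": 25, "y": 15, "z": -10, "ax": 0, "ay": 0, "az": 0, "jaw": 0.3}, {"x": 68, "y": 40, "z": -20, "ax": 0, "ay": 0, "az": 0, "jaw": 0.3}, {"x": 112, "y": 67, "z": -20, "ax": 0, "ay": 0, "az": 0, "jaw": 0.3}, {"x": 156, "y": 93, "z": -20, "ax": 0, "ay": 0, "az": 0, "jaw": 0.3}, {"x": 198, "y": 118, "z": -20, "ax": 0, "ay": 0, "az": 0, "jaw": 0.3}, {"x": 225, "y": 134, "z": -20, "ax": 0, "ay": 0, "az": 0, "jaw": 0.3}, {"x": 233, "y": 139, "z": -20, "ax": 0, "ay": 0, "az": 0, "jaw": 0.3}, {"x": 233, "y": 139, "z": -20, "ax": 0, "ay": 0, "az": 0, "jaw": 0.3}, {"x": 233, "y": 139, "z": -20, "ax": 0, "ay": 0, "az": 0, "jaw": 0.3}])

```text
t: 4.95
tcp_pos: [0.6183, 0.0191, 0.1485]
tool_rot: [[-0.24, 0.971, -0.002], [0.971, 0.24, -0.0], [0.0, -0.002, -1.0]]
contact_force: [0.3, -0.9, -4.6]
grip_width: 0.434
```

```bash
python3 - <<'E'
from h import *
import pickle
goal([.62,.02,.15],104); print(max(map(abs,r.state()['qd'])))
w=cam('wrist');cv2.imwrite('pics/w5.png',w['image'][:,:,::-1]);pickle.dump(w,open('w5.pkl','wb'))
crop(w,330,80,450,200,5,'pics/w5c.png')
E
```

```text
t 4.95 shift [ 0.5  1.9 -1.5] turn [-0.09 -0.   -0.14] q [ 0.35  0.33 -0.23 -0.   -1.01 -1.67] F [ 0.3 -0.9 -4.6] w 0.434
0.008350778365504982
```

View pics/w5.png

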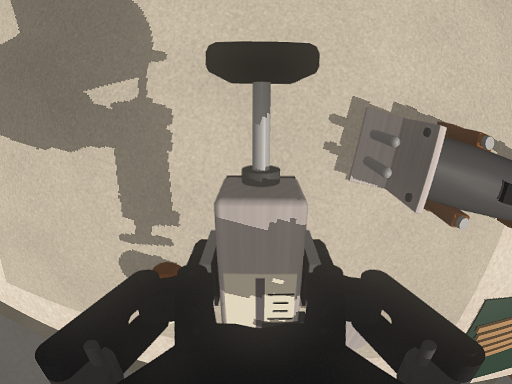

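View pics/w5c.png

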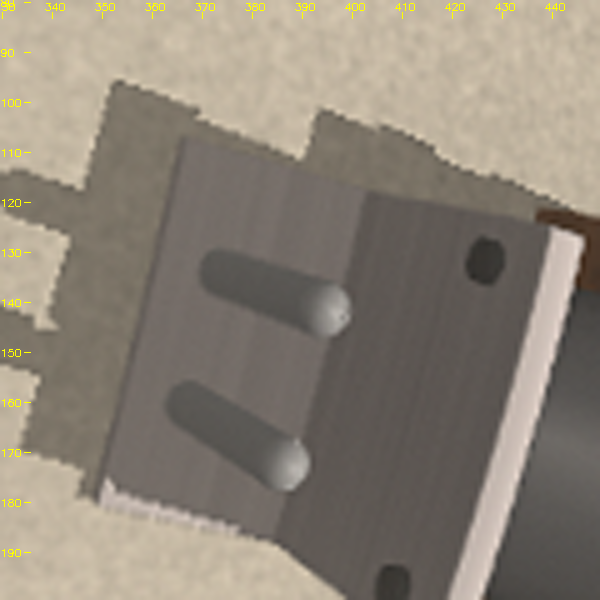

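The posts are clear in this view. The tops are at (395,142) and (387,173), the bases at (373,134) and (366,160), and the plate's front top edge runs from (440,125) to (420,200).

```bash
python3 - <<'E'
from h import *
import pickle
w=pickle.load(open('w5.pkl','rb'))
o=lambda u,v,z: onz(w,u-.5,v-.5,z)
def line(n,p,q):
    d=q-p; print(n,p.round(4),q.round(4),'len',np.linalg.norm(d).round(4),'ang',np.degrees(np.arctan2(d[1],d[0])).round(2),'mid',((p+q)/2).round(4))
line('tops',o(395.4,142.4,.054),o(387,173,.054))
line('bases',o(372.6,134,.005),o(366,160.4,.005))
line('plate',o(440,125.2,.076),o(420,200,.076))
line('foot',o(366.8,107.4,.005),o(350,179,.005))
print('tab top', o(263,45,.066+.14))
# gauge in hand: back corners of case top 
a=cam('scene');b=cam('side')
for n,f in(('scene',a),('side',b)):
    print(n,proj(f,[.5595,.119,.056]))
E
```

```text
tops [0.5456 0.1205 0.054 ] [0.5733 0.1217 0.054 ] len 0.0278 ang 2.55 mid [0.5595 0.1211 0.054 ]
bases [0.5452 0.1175 0.005 ] [0.573 0.119 0.005] len 0.0279 ang 3.05 mid [0.5591 0.1182 0.005 ]
plate [0.5194 0.1457 0.076 ] [0.5845 0.1502 0.076 ] len 0.0652 ang 3.9 mid [0.5519 0.148  0.076 ]
foot [0.5213 0.1036 0.005 ] [0.5961 0.1083 0.005 ] len 0.0749 ang 3.55 mid [0.5587 0.1059 0.005 ]
tab top [ 0.5278284  -0.00244851  0.206     ]
scene (np.float64(340.9041640764258), np.float64(227.67707683819023))
side (np.float64(229.75972016013736), np.float64(266.26012066645114))
```

```bash
python3 - <<'E'
from h import *
import pickle
w=pickle.load(open('w5.pkl','rb'))
crop(w,195,30,335,180,5,'pics/w5d.png');crop(w,195,160,335,330,4,'pics/w5e.png')
E
```

```text
(no output)
```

View pics/w5d.png

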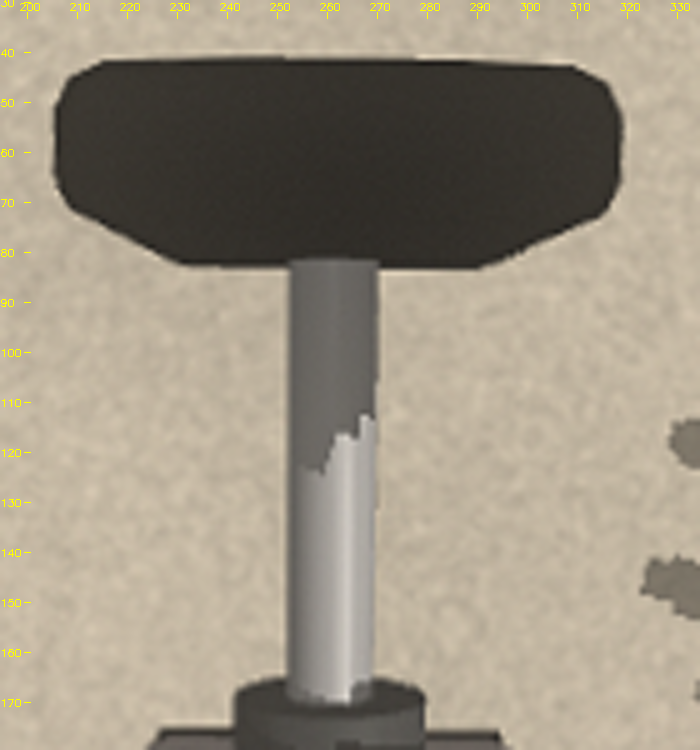

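View pics/w5e.png

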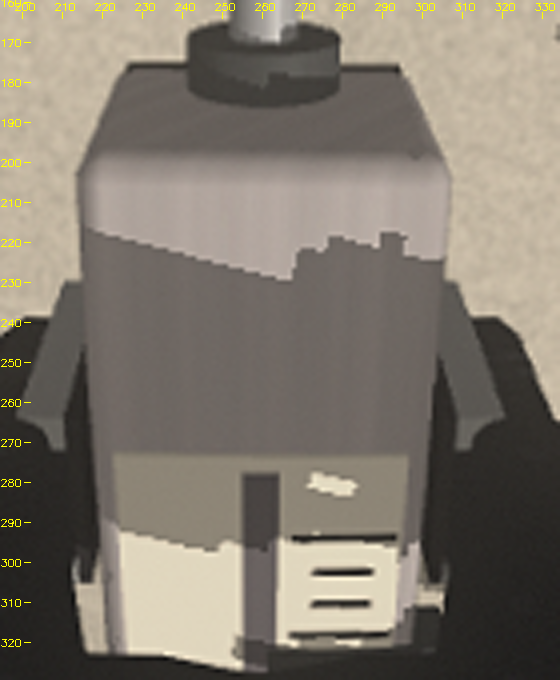

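```bash
python3 - <<'E'
from h import *
import pickle
w=pickle.load(open('w5.pkl','rb')); s=r.state(); T=np.array(s['tool_rot']);p0=np.array(s['tcp_pos'])
zb=.1485-.0094
for n,u,v,h in [('reartop',260.7,201,.044),('rearL',214.3,204,.041),('rearR',307.2,204,.041),('slot',260.1,300,.046),('slot0',260.1,277,.046),('markbar',280,319,.049),('rod',261.5,120,.022),('tabtop',262.6,62,.066),('tabL',206,52,.066),('tabR',319,52,.066),('tab -x top edge',262,41.5,.066),('tab +x bottom edge',262,83.5,.004)]:
    q=onz(w,u-.5,v-.5,zb+h); print(n,(T.T@(q-p0)*1e3).round(1))
c=np.array([.5643,-.2338,0]);g=T.T@(c-np.array([.5398,-.2403,0]));print('grasp-time origin in tool',g*1e3)
E
```

```text
reartop [  0.2 -39.6 -33.8]
rearL [-18.3 -37.2 -30.8]
rearR [ 18.8 -37.2 -30.8]
slot [ -0.    6.4 -35.8]
slot0 [  0.   -6.1 -35.8]
markbar [  9.   15.4 -38.8]
rod [  0.6 -68.9 -11.8]
tabtop [  0.8 -88.5 -55.8]
tabL [-15.4 -91.9 -55.8]
tabR [ 16.8 -92.  -55.8]
tab -x top edge [  0.6 -94.6 -55.8]
tab +x bottom edge [  0.9 -85.9   6.2]
grasp-time origin in tool [ 4.50673554e-01  2.53435764e+01 -5.54280748e-03]
```

The gauge's pose in the hand is well known: its origin is 25.4 mm ahead of the TCP and its yaw is off by -0.4°. I place the hull origin at about (0.5597, 0.1200) with its x axis at 93.3°. I'll turn the gauge in line, high up above the place.

>>> apply_moves(steps=[{"x": 2, "y": -6, "z": 0, "ax": 0, "ay": 0, "az": -10, "jaw": 0.3}, {"x": 4, "y": -13, "z": 0, "ax": 0, "ay": 0, "az": -20, "jaw": 0.3}, {"x": 6, "y": -20, "z": 0, "ax": 0, "ay": 0, "az": -30, "jaw": 0.3}, {"x": 8, "y": -27, "z": 0, "ax": 0, "ay": 0, "az": -40, "jaw": 0.3}, {"x": 10, "y": -34, "z": 0, "ax": 0, "ay": 0, "az": -50, "jaw": 0.3}, {"x": 12, "y": -41, "z": 0, "ax": 0, "ay": 0, "az": -60, "jaw": 0.3}, {"x": 14, "y": -48, "z": 0, "ax": 0, "ay": 0, "az": -70, "jaw": 0.3}, {"x": 14, "y": -51, "z": 0, "ax": 0, "ay": 0, "az": -78, "jaw": 0.3}, {"x": 14, "y": -51, "z": 0, "ax": 0, "ay": 0, "az": -79.7, "jaw": 0.3}, {"x": 14, "y": -51, "z": 0, "ax": 0, "ay": 0, "az": -79.7, "jaw": 0.3}, {"x": 14, "y": -51, "z": 0, "ax": 0, "ay": 0, "az": -79.7, "jaw": 0.3}])

```text
t: 6.48
tcp_pos: [0.5663, 0.0212, 0.1493]
tool_rot: [[-0.998, -0.061, 0.0], [-0.061, 0.998, 0.0], [-0.0, 0.0, -1.0]]
contact_force: [1.0, -0.7, -4.5]
grip_width: 0.436
```

```bash
python3 - <<'E'
from h import *
goal([.5655,.0203,.07],183.7)
E
```

```text
t 6.475 shift [ 0.9 -0.9 79.3] turn [ 0.    0.01 -0.21] q [ 0.38  0.25 -0.34  0.   -0.98 -0.32] F [ 1.  -0.7 -4.5] w 0.436
```

>>> apply_moves(steps=[{"x": 1, "y": -1, "z": 30, "ax": 0, "ay": 0, "az": -0.2, "jaw": 0.3}, {"x": 1, "y": -1, "z": 60, "ax": 0, "ay": 0, "az": -0.2, "jaw": 0.3}, {"x": 1, "y": -1, "z": 74, "ax": 0, "ay": 0, "az": -0.2, "jaw": 0.3}, {"x": 1, "y": -1, "z": 74, "ax": 0, "ay": 0, "az": -0.2, "jaw": 0.3}, {"x": 1, "y": -1, "z": 74, "ax": 0, "ay": 0, "az": -0.2, "jaw": 0.3}])

```text
t: 7.1
tcp_pos: [0.5661, 0.0205, 0.0763]
tool_rot: [[-0.998, -0.067, 0.002], [-0.067, 0.998, 0.0], [-0.002, 0.0, -1.0]]
contact_force: [-0.1, -0.5, -3.9]
grip_width: 0.44
```

```bash
python3 - <<'E'
from h import *
goal([.5655,.0203,.0094],183.7)
a=cam('scene');b=cam('side')
crop(a,270,170,400,280,6,'pics/a6.png');crop(b,180,190,300,300,6,'pics/b6.png')
E
```

```text
t 7.1 shift [ 0.7 -0.2 66.9] turn [0.01 0.09 0.12] q [ 0.38  0.33 -0.43  0.   -0.81 -0.32] F [-0.1 -0.5 -3.9] w 0.44
```

View pics/a6.png

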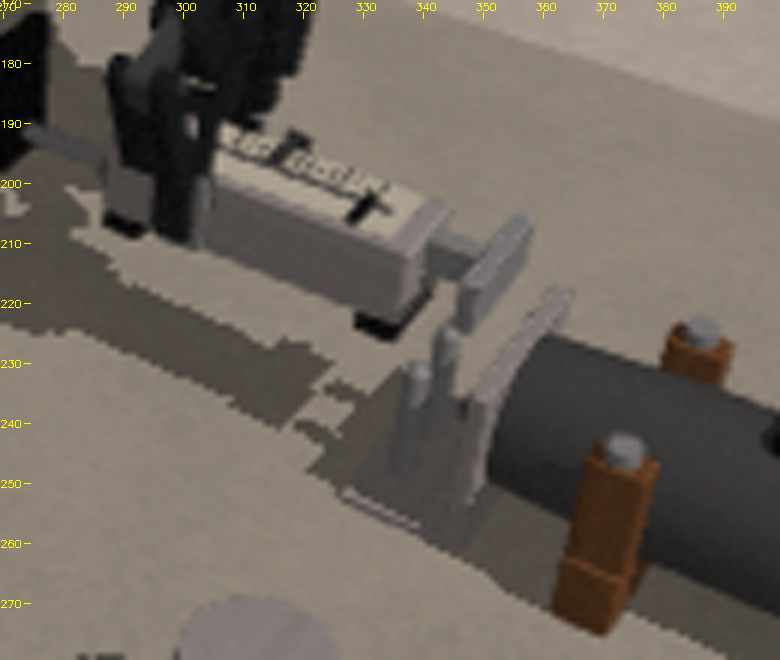

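View pics/b6.png

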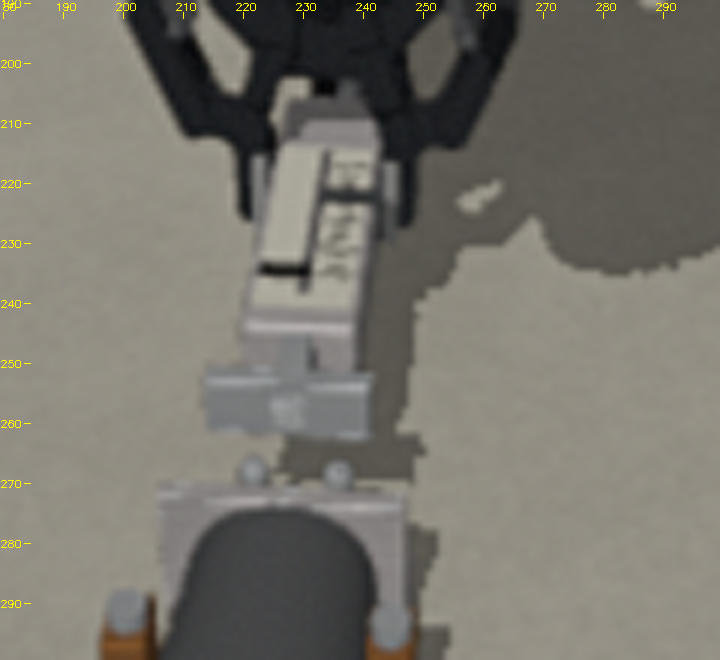

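```bash
python3 - <<'E'
from h import *
a=cam('scene');b=cam('side')
zt=.0763-.0094+.046
o=lambda f,u,v,z: onz(f,u-.5,v-.5,z)
u=np.array([-.0576,.9983,0]);v=np.array([-.9983,-.0576,0]);O=np.array([.5597,.12,0])
h=lambda p:[round(((p-O)@u)*1e3,1),round(((p-O)@v)*1e3,1)]
# side: lug top front edge corners
L,R=o(b,214.5,253.2,zt),o(b,241.6,254,zt);print('side lug +x top edge',L,R,np.linalg.norm(L-R),h((L+R)/2))
L,R=o(a,346.3,218,zt),o(a,358,206.5,zt);print('scene lug top +x edge',L,R,np.linalg.norm(L-R),h((L+R)/2))
A,B=o(b,222,266.8,.059),o(b,236.3,267,.059);print('side posts',h((A+B)/2))
A,B=o(a,340,231,.057),o(a,344.5,224.6,.057);print('scene posts',h((A+B)/2))
lw=np.array([.5661,.0205,0])+np.array([-.998,-.067,0])*-.0007+np.array([-.067,.998,0])*.1154;print('FK lug',lw,h(lw))
E
```

```text
side lug +x top edge [0.58295097 0.1453846  0.1129    ] [0.53305783 0.14109466 0.1129    ] 0.05007723642991197 [np.float64(23.3), np.float64(0.4)]
scene lug top +x edge [0.58852622 0.13746416 0.1129    ] [0.53560198 0.13887648 0.1129    ] 0.05294307712468334 [np.float64(18.0), np.float64(-3.4)]
side posts [np.float64(2.6), np.float64(-1.4)]
scene posts [np.float64(0.4), np.float64(1.6)]
FK lug [0.5590668 0.1357161 0.       ] [np.float64(15.7), np.float64(-0.3)]
```

The side view and the kinematics agree on the lug: hull x about 16 mm, y within 2 mm. The scene view gives x 14, y -5, but it is coarse here. I'll lower it slowly until the neck is just between the posts, watching the force.

>>> apply_moves(steps=[{"x": 0.7, "y": 0, "z": 15, "ax": 0, "ay": 0, "az": 0.1, "jaw": 0.3}, {"x": 0.7, "y": 0, "z": 26, "ax": 0, "ay": 0, "az": 0.1, "jaw": 0.3}, {"x": 0.7, "y": 0, "z": 34, "ax": 0, "ay": 0, "az": 0.1, "jaw": 0.3}, {"x": 0.7, "y": 0, "z": 41, "ax": 0, "ay": 0, "az": 0.1, "jaw": 0.3}, {"x": 0.7, "y": 0, "z": 43, "ax": 0, "ay": 0, "az": 0.1, "jaw": 0.3}, {"x": 0.7, "y": 0, "z": 43, "ax": 0, "ay": 0, "az": 0.1, "jaw": 0.3}])

```text
t: 8.05
tcp_pos: [0.5646, 0.0203, 0.0322]
tool_rot: [[-0.998, -0.065, -0.0], [-0.065, 0.998, -0.0], [0.0, -0.0, -1.0]]
contact_force: [-0.3, 1.0, -3.3]
grip_width: 0.438
```

```bash
python3 - <<'E'
from h import *
goal([.5655,.0203,.0094],183.7)
a=cam('scene');b=cam('side')
crop(a,300,180,400,270,7,'pics/a7.png');crop(b,190,220,270,300,7,'pics/b7.png')
E
```

```text
t 8.05 shift [-0.9 -0.  22.8] turn [-0.   -0.01  0.01] q [ 0.38  0.39 -0.47  0.   -0.71 -0.32] F [-0.3  1.  -3.3] w 0.438
```

View pics/a7.png

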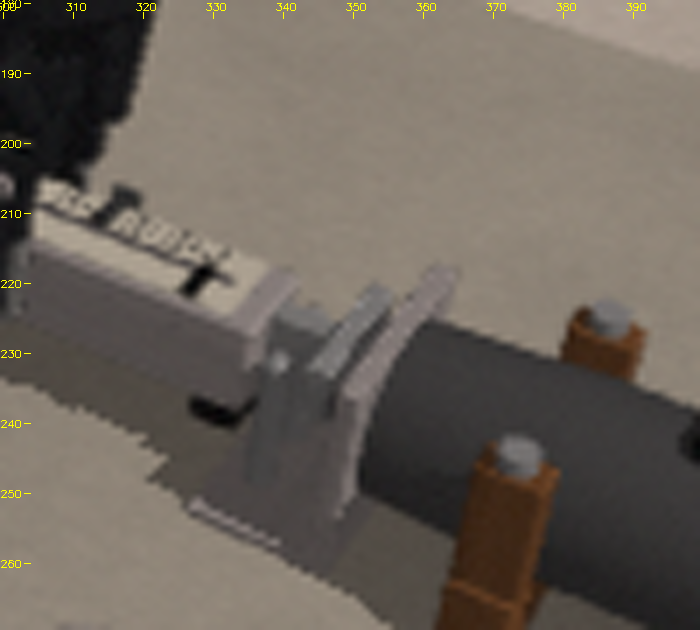

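View pics/b7.png

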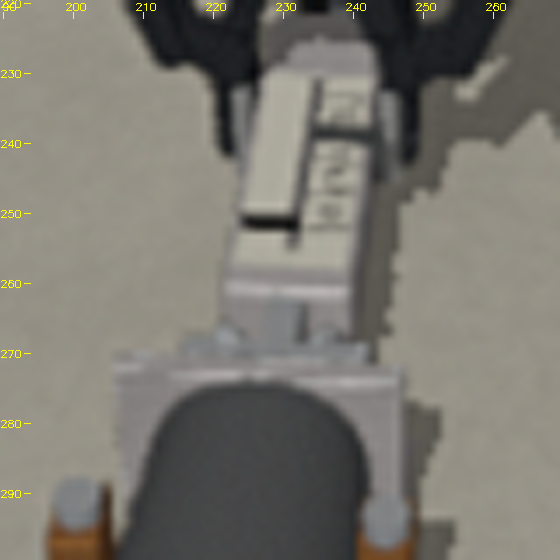

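The neck is between the posts and the bar is between posts and plate, with no contact force. I'll correct sideways by 1 mm, draw back 4 mm so the front foot clears the foot plate, and lower to the bench.

>>> apply_moves(steps=[{"x": -1, "y": -2, "z": 0, "ax": 0, "ay": 0, "az": 0, "jaw": 0.3}, {"x": -1, "y": -4, "z": 0, "ax": 0, "ay": 0, "az": 0, "jaw": 0.3}, {"x": -1, "y": -4, "z": 6, "ax": 0, "ay": 0, "az": 0, "jaw": 0.3}, {"x": -1, "y": -4, "z": 12, "ax": 0, "ay": 0, "az": 0, "jaw": 0.3}, {"x": -1, "y": -4, "z": 17, "ax": 0, "ay": 0, "az": 0, "jaw": 0.3}, {"x": -1, "y": -4, "z": 20, "ax": 0, "ay": 0, "az": 0, "jaw": 0.3}, {"x": -1, "y": -4, "z": 22, "ax": 0, "ay": 0, "az": 0, "jaw": 0.3}, {"x": -1, "y": -4, "z": 22, "ax": 0, "ay": 0, "az": 0, "jaw": 0.3}])

```text
t: 9.15
tcp_pos: [0.5658, 0.0164, 0.0105]
tool_rot: [[-0.998, -0.065, 0.0], [-0.065, 0.998, -0.0], [-0.0, -0.0, -1.0]]
contact_force: [-1.2, -1.2, -1.5]
grip_width: 0.438
```

```bash
python3 - <<'E'
from h import *
goal([.5655,.0163,.0094],183.7)
a=cam('scene');b=cam('side')
crop(a,290,180,400,270,7,'pics/a8.png');crop(b,190,220,270,300,7,'pics/b8.png')
E
```

```text
t 9.15 shift [ 0.3 -0.   1.1] turn [-0.    0.01  0.02] q [ 0.37  0.42 -0.48  0.   -0.67 -0.31] F [-1.2 -1.2 -1.5] w 0.438
```

View pics/a8.png

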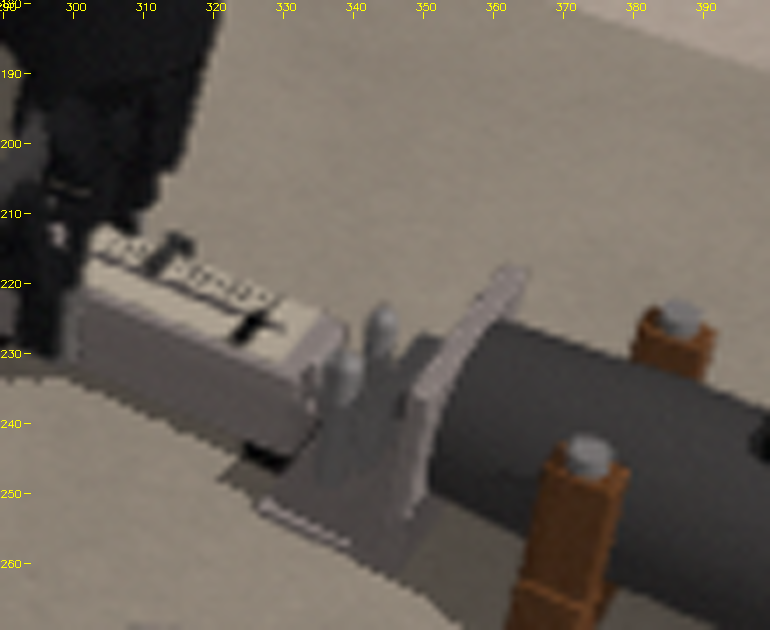

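The bench is starting to carry the gauge. I'll lower 1 mm more and open.

>>> apply_moves(steps=[{"x": 0, "y": 0, "z": 1, "ax": 0, "ay": 0, "az": 0, "jaw": 0.3}, {"x": 0, "y": 0, "z": 1, "ax": 0, "ay": 0, "az": 0, "jaw": 0.3}, {"x": 0, "y": 0, "z": 1, "ax": 0, "ay": 0, "az": 0, "jaw": 0.5}, {"x": 0, "y": 0, "z": 1, "ax": 0, "ay": 0, "az": 0, "jaw": 0.6}, {"x": 0, "y": 0, "z": 1, "ax": 0, "ay": 0, "az": 0, "jaw": 0.75}, {"x": 0, "y": 0, "z": 1, "ax": 0, "ay": 0, "az": 0, "jaw": 0.75}, {"x": 0, "y": 0, "z": -15, "ax": 0, "ay": 0, "az": 0, "jaw": 0.75}, {"x": 0, "y": 0, "z": -55, "ax": 0, "ay": 0, "az": 0, "jaw": 0.75}, {"x": 0, "y": 0, "z": -100, "ax": 0, "ay": 0, "az": 0, "jaw": 0.75}, {"x": 0, "y": 0, "z": -140, "ax": 0, "ay": 0, "az": 0, "jaw": 0.75}, {"x": 0, "y": -10, "z": -150, "ax": 0, "ay": 0, "az": 0, "jaw": 0.75}, {"x": 0, "y": -10, "z": -150, "ax": 0, "ay": 0, "az": 0, "jaw": 0.75}])

```text
t: 10.75
tcp_pos: [0.5666, 0.006, 0.1615]
tool_rot: [[-0.998, -0.064, 0.002], [-0.064, 0.998, 0.001], [-0.002, 0.001, -1.0]]
contact_force: [-0.3, 1.0, -0.9]
grip_width: 0.749
```

```bash
python3 - <<'E'
from h import *
import pickle
goal([.5655,.0163,.0094],183.7)
w=cam('wrist');cv2.imwrite('pics/w9.png',w['image'][:,:,::-1]);pickle.dump(w,open('w9.pkl','wb'))
a=cam('scene');b=cam('side')
crop(a,250,165,380,265,6,'pics/a9.png');crop(b,190,190,290,290,6,'pics/b9.png')
E
```

```text
t 10.75 shift [  0.7  10.3 152.1] turn [ 0.04  0.11 -0.03] q [ 0.36  0.24 -0.33 -0.   -1.   -0.29] F [-0.3  1.  -0.9] w 0.749
```

View pics/w9.png

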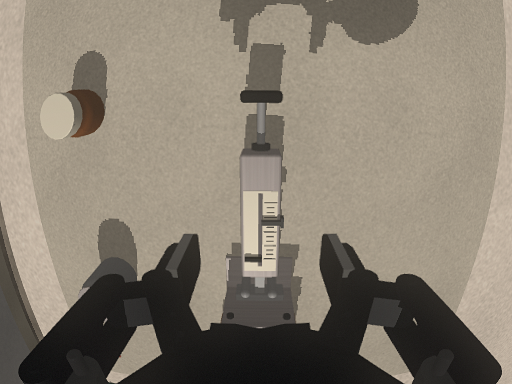

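View pics/a9.png

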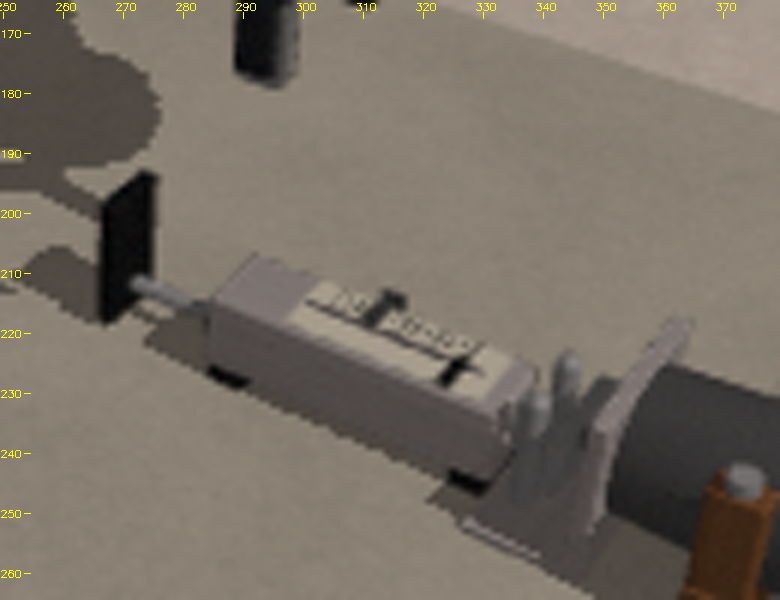

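View pics/b9.png

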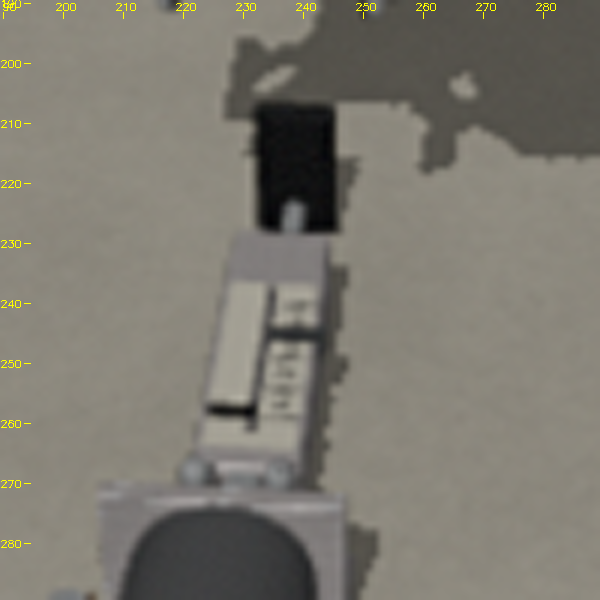

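The gauge lies hooked and released: the wrist view shows the tab at (261,97), the posts at (245,295)/(272,295) and the neck between them. Next I'll measure the tab, pointer and mark.

```bash
python3 - <<'E'
from h import *
import pickle
w=pickle.load(open('w9.pkl','rb'))
crop(w,225,80,295,160,6,'pics/x1.png');crop(w,220,180,310,320,5,'pics/x2.png')
a=cv2.imread('pics/x1.png');b=cv2.imread('pics/x2.png')[:600]
E
```

```text
(no output)
```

View pics/x1.png

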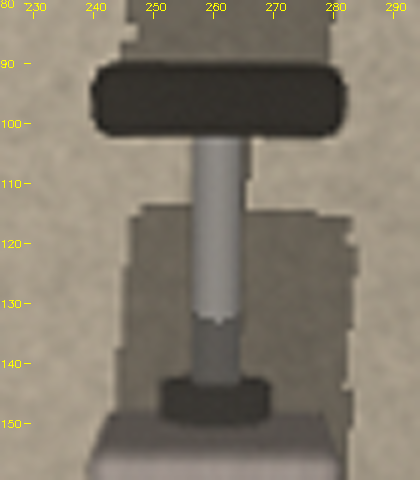

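View pics/x2.png

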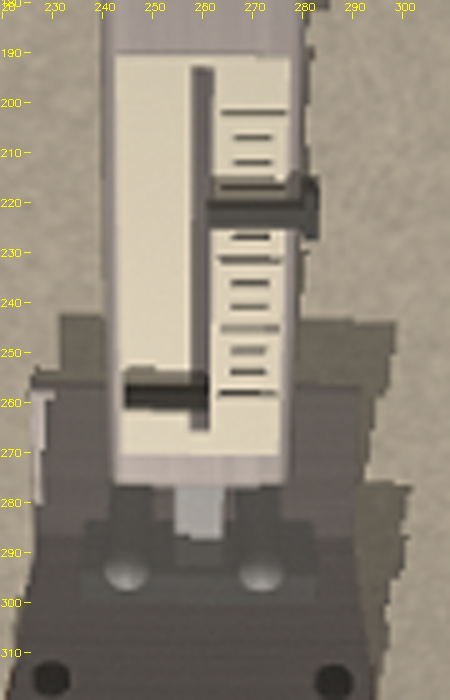

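```bash
python3 - <<'E'
from h import *
import pickle
w=pickle.load(open('w9.pkl','rb'))
o=lambda u,v,z: onz(w,u-.5,v-.5,z)
T=o(261.35,96.7,.062)
Rr=(o(240,156.5,.044)+o(282,156.5,.044))/2; F=(o(242,276.5,.044)+o(277.5,276.5,.044))/2
d=F-Rr; print('tab',T,'case',Rr,F,'len',np.linalg.norm(d),'yaw',np.degrees(np.arctan2(d[1],d[0])))
dd=F-T;print('yaw tab->front',np.degrees(np.arctan2(dd[1],dd[0])),'dist',np.linalg.norm(dd[:2]))
O=(o(245.2,294.5,.055)+o(272.4,294.5,.055))/2;print('posts',O)
u=d/np.linalg.norm(d)
p,m=o(253,259.1,.0485),o(270,222.6,.0485);print('ptr-mark',(p-m)@u)
print('ptr from case front',(F-p)@u,'mark',(F-m)@u)
print('ticks',((o(270,258.7,.046)-o(270,202.4,.046))@u))
goal([T[0],T[1],.12],273.3)
E
```

```text
tab [ 0.56917207 -0.07262231  0.062     ] case [ 0.56605566 -0.02015481  0.044     ] [0.55927579 0.10509103 0.044     ] len 0.12542921217702224 yaw 93.09853905778895
yaw tab->front 93.18732341369126 dist 0.17798867170057925
posts [0.55926732 0.12052955 0.055     ]
ptr-mark 0.03979572941718251
ptr from case front 0.024011914017750866 mark 0.06380764343493336
ticks 0.059846172017622365
t 10.9 shift [  1.4 -78.8  39.2] turn [ 8.000e-02 -1.000e-01 -8.962e+01] q [ 0.36  0.24 -0.33 -0.   -1.   -0.29] F [ 0.8  0.6 -0.6] w 0.749
```

Yaw is 93.1°, the tab is at about (0.569, -0.0735), and the mark is about 40 mm from the pointer. The scale ticks agree (mark at the 40 mm tick). I'll turn the jaws along the pull and go above the tab.

>>> apply_moves(steps=[{"x": 0, "y": -10, "z": 0, "ax": 0, "ay": 0, "az": -10, "jaw": 0.75}, {"x": 0, "y": -20, "z": 0, "ax": 0, "ay": 0, "az": -20, "jaw": 0.7}, {"x": 0, "y": -30, "z": 0, "ax": 0, "ay": 0, "az": -30, "jaw": 0.6}, {"x": 1, "y": -40, "z": 5, "ax": 0, "ay": 0, "az": -40, "jaw": 0.5}, {"x": 1, "y": -50, "z": 10, "ax": 0, "ay": 0, "az": -50, "jaw": 0.45}, {"x": 1, "y": -60, "z": 15, "ax": 0, "ay": 0, "az": -60, "jaw": 0.45}, {"x": 1, "y": -70, "z": 20, "ax": 0, "ay": 0, "az": -70, "jaw": 0.45}, {"x": 1, "y": -78, "z": 30, "ax": 0, "ay": 0, "az": -80, "jaw": 0.45}, {"x": 1.4, "y": -79.5, "z": 39, "ax": 0, "ay": 0, "az": -89.6, "jaw": 0.45}, {"x": 1.4, "y": -79.5, "z": 39, "ax": 0, "ay": 0, "az": -89.6, "jaw": 0.45}, {"x": 1.4, "y": -79.5, "z": 39, "ax": 0, "ay": 0, "az": -89.6, "jaw": 0.45}])

```text
t: 12.28
tcp_pos: [0.5701, -0.0729, 0.1209]
tool_rot: [[0.054, -0.999, -0.001], [-0.999, -0.054, -0.0], [0.0, 0.001, -1.0]]
contact_force: [0.0, 0.8, -0.2]
grip_width: 0.449
```

```bash
python3 - <<'E'
from h import *
goal([.5692,-.0735,.031],273.2)
w=cam('wrist');cv2.imwrite('pics/w10.png',w['image'][:,:,::-1])
E
```

```text
t 12.275 shift [ 0.5  0.8 89.9] turn [ 0.06 -0.01 -0.09] q [ 0.21  0.29 -0.36  0.   -0.92  1.41] F [ 0.   0.8 -0.2] w 0.449
```

View pics/w10.png

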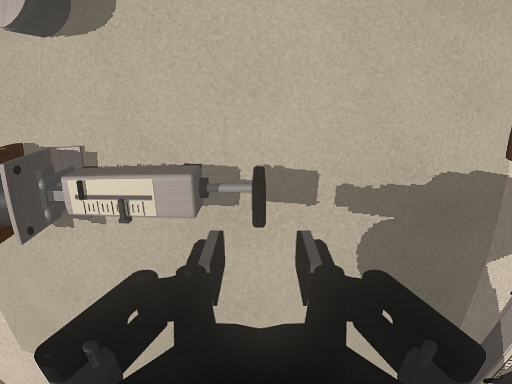

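The tab (259,196) is centred between the fingers (mid u about 260), and the scale stays visible. I'll descend.

>>> apply_moves(steps=[{"x": 0.5, "y": 0.8, "z": 30, "ax": 0, "ay": 0, "az": 0, "jaw": 0.45}, {"x": 0.5, "y": 0.8, "z": 60, "ax": 0, "ay": 0, "az": 0, "jaw": 0.45}, {"x": 0.5, "y": 0.8, "z": 80, "ax": 0, "ay": 0, "az": 0, "jaw": 0.45}, {"x": 0.5, "y": 0.8, "z": 89, "ax": 0, "ay": 0, "az": 0, "jaw": 0.45}, {"x": 0.5, "y": 0.8, "z": 89, "ax": 0, "ay": 0, "az": 0, "jaw": 0.45}])

```text
t: 12.95
tcp_pos: [0.5694, -0.0735, 0.0322]
tool_rot: [[0.057, -0.998, -0.001], [-0.998, -0.057, -0.0], [0.0, 0.001, -1.0]]
contact_force: [0.4, -0.1, 0.8]
grip_width: 0.453
```

```bash
python3 - <<'E'
from h import *
goal([.5692,-.0735,.031],273.2)
w=cam('wrist');cv2.imwrite('pics/w11.png',w['image'][:,:,::-1])
E
```

```text
t 12.95 shift [-0.1  0.2  1.2] turn [ 0.03 -0.01  0.08] q [ 0.21  0.4  -0.45  0.   -0.72  1.42] F [ 0.4 -0.1  0.8] w 0.453
```

View pics/w11.png

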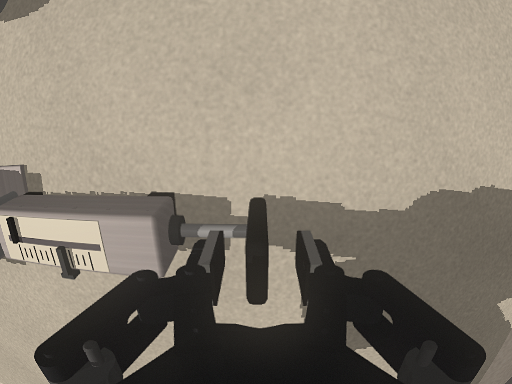

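The tab stands between the pads, and pointer (13,228) and marker (67,262) are both visible. I'll close gently.

>>> apply_moves(steps=[{"x": 0, "y": 0, "z": 0, "ax": 0, "ay": 0, "az": 0, "jaw": 0.3}, {"x": 0, "y": 0, "z": 0, "ax": 0, "ay": 0, "az": 0, "jaw": 0.2}, {"x": 0, "y": 0, "z": 0, "ax": 0, "ay": 0, "az": 0, "jaw": 0.1}, {"x": 0, "y": 0, "z": 0, "ax": 0, "ay": 0, "az": 0, "jaw": 0.05}, {"x": 0, "y": 0, "z": 0, "ax": 0, "ay": 0, "az": 0, "jaw": 0.05}, {"x": 0, "y": 0, "z": 0, "ax": 0, "ay": 0, "az": 0, "jaw": 0.05}], newtons=40)

```text
t: 13.75
tcp_pos: [0.5698, -0.0736, 0.0329]
tool_rot: [[0.058, -0.998, 0.001], [-0.998, -0.058, 0.0], [0.0, -0.001, -1.0]]
contact_force: [-0.7, 0.8, 6.1]
grip_width: 0.11
```

```bash
python3 - <<'E'
from h import *
import pickle
goal([.5692,-.0735,.031],273.2)
w=cam('wrist');pickle.dump(w,open('w12.pkl','wb'));cv2.imwrite('pics/w12.png',w['image'][:,:,::-1])
E
```

```text
t 13.75 shift [-0.1  0.6  1.9] turn [-0.06 -0.    0.12] q [ 0.21  0.4  -0.45  0.   -0.72  1.42] F [-0.7  0.8  6.1] w 0.11
```

View pics/w12.png

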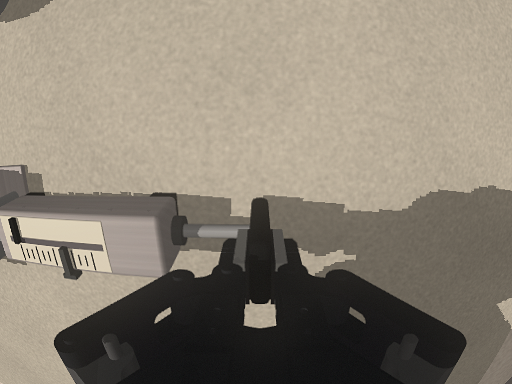

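Closing pressed the tab down with about 6 N, because the pads swing forward. I'll raise slightly to relieve it.

>>> apply_moves(steps=[{"x": 0, "y": 0, "z": -1.5, "ax": 0, "ay": 0, "az": 0, "jaw": 0.05}, {"x": 0, "y": 0, "z": -1.5, "ax": 0, "ay": 0, "az": 0, "jaw": 0.05}, {"x": 0, "y": 0, "z": -1.5, "ax": 0, "ay": 0, "az": 0, "jaw": 0.05}])

```text
t: 14.18
tcp_pos: [0.5691, -0.0737, 0.0334]
tool_rot: [[0.058, -0.998, -0.001], [-0.998, -0.058, -0.0], [0.0, 0.001, -1.0]]
contact_force: [0.3, 1.6, -2.7]
grip_width: 0.106
```

```bash
python3 - <<'E'
from h import *
goal([.5692,-.0735,.031],273.2)
a=cam('scene');b=cam('side')
crop(a,250,165,380,265,6,'pics/a13.png')
E
```

```text
t 14.175 shift [-0.2 -0.2  2.4] turn [ 0.04 -0.    0.1 ] q [ 0.21  0.4  -0.45 -0.   -0.73  1.42] F [ 0.3  1.6 -2.7] w 0.106
```

View pics/a13.png

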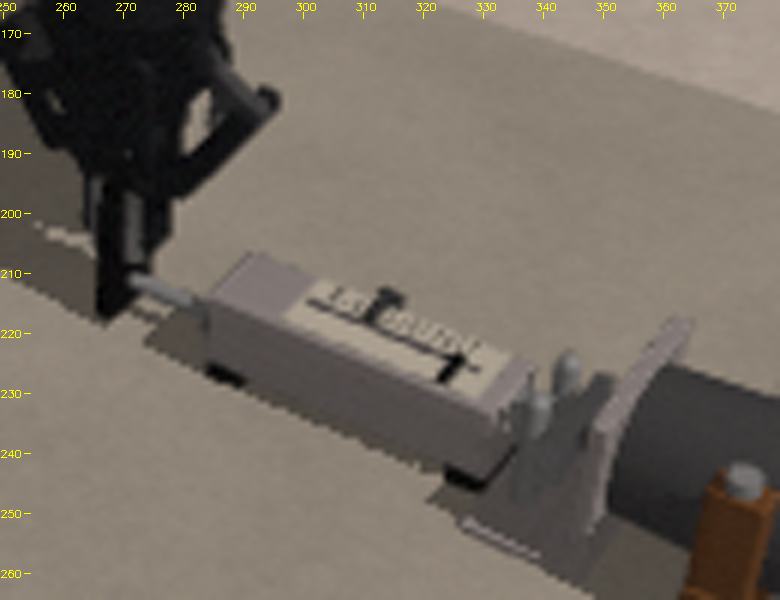

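The gauge is flat and the vertical force is small. I'll ease down 0.5 mm and draw 25 mm first, then look.

>>> apply_moves(steps=[{"x": 2, "y": 0, "z": 0.5, "ax": 0, "ay": 0, "az": 0, "jaw": 0.05}, {"x": 5, "y": 0, "z": 0.5, "ax": 0, "ay": 0, "az": 0, "jaw": 0.05}, {"x": 9, "y": 0, "z": 0.5, "ax": 0, "ay": 0, "az": 0, "jaw": 0.05}, {"x": 13, "y": 0, "z": 0.5, "ax": 0, "ay": 0, "az": 0, "jaw": 0.05}, {"x": 17, "y": 0, "z": 0.5, "ax": 0, "ay": 0, "az": 0, "jaw": 0.05}, {"x": 21, "y": 0, "z": 0.5, "ax": 0, "ay": 0, "az": 0, "jaw": 0.05}, {"x": 24, "y": 0, "z": 0.5, "ax": 0, "ay": 0, "az": 0, "jaw": 0.05}, {"x": 25, "y": 0, "z": 0.5, "ax": 0, "ay": 0, "az": 0, "jaw": 0.05}, {"x": 25, "y": 0, "z": 0.5, "ax": 0, "ay": 0, "az": 0, "jaw": 0.05}])

```text
t: 15.4
tcp_pos: [0.5707, -0.0976, 0.033]
tool_rot: [[0.058, -0.998, -0.0], [-0.998, -0.058, 0.001], [-0.001, 0.0, -1.0]]
contact_force: [-0.5, 9.4, -1.8]
grip_width: 0.109
```

```bash
python3 - <<'E'
from h import *
goal([.5692,-.0735,.0332],273.2)
w=cam('wrist');a=cam('scene')
cv2.imwrite('pics/w14.png',w['image'][:,:,::-1])
crop(a,260,180,380,265,6,'pics/a14.png')
E
```

```text
t 15.4 shift [-24.2   0.1  -0.1] turn [0.01 0.07 0.1 ] q [ 0.17  0.41 -0.43 -0.   -0.73  1.46] F [-0.5  9.4 -1.8] w 0.109
```

View pics/w14.png

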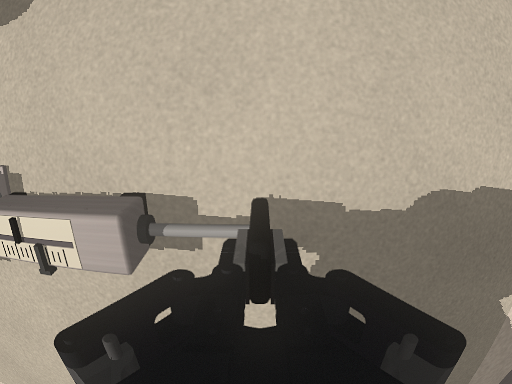

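View pics/a14.png

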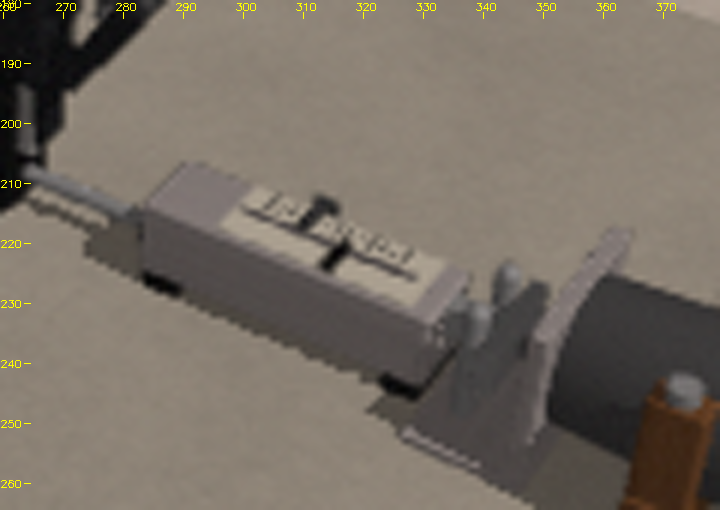

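```bash
cat > meas.py <<'E'
from h import *
import sys
w=cam('wrist')
crop(w,0,190,160,290,5,sys.argv[1])
import pickle;pickle.dump(w,open('wl.pkl','wb'))
E
python3 meas.py pics/w15.png
```

```text
(no output)
```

View pics/w15.png

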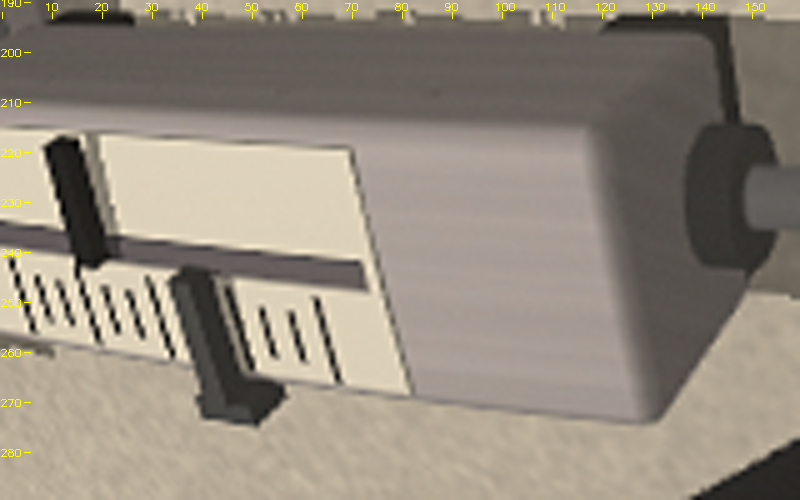

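```bash
python3 - <<'E'
from h import *
import pickle
w=pickle.load(open('wl.pkl','rb'))
u=np.array([np.cos(np.radians(93.1)),np.sin(np.radians(93.1)),0])
o=lambda a,b,z: (onz(w,a-.5,b-.5,z)@u)*1e3
for t,a,b in [(60,63.5,249.5),(45,46.5,245.5),(30,30.5,245.5),(15,15.7,245),(0,2.5,241.5),('60b',67.5,266.5),('45b',50,263.5),('30b',34.5,261),('15b',19.5,258),('0b',6.5,256.5)]: print(t,o(a,b,.046).round(1))
for z in(.047,.0485,.05): print(z,'ptr',o(12.5,218,z).round(1),o(19,241.5,z).round(1),'mark',o(38.5,245,z).round(1),o(43,258,z).round(1))
E
```

```text
60 -12.7
45 1.1
30 16.4
15 32.0
0 46.4
60b -11.9
45b 2.8
30b 17.2
15b 32.5
0b 47.5
0.047 ptr 26.0 26.0 mark 7.3 6.8
0.0485 ptr 24.1 24.2 mark 5.7 5.2
0.05 ptr 22.3 22.4 mark 4.1 3.6
```

Pointer and mark are still about 18.7 mm apart, and the ticks spaced 15 mm confirm the scale. I'll draw 18.5 mm more and look.

>>> apply_moves(steps=[{"x": 3, "y": 0, "z": 0, "ax": 0, "ay": 0, "az": 0, "jaw": 0.05}, {"x": 6, "y": 0, "z": 0, "ax": 0, "ay": 0, "az": 0, "jaw": 0.05}, {"x": 9, "y": 0, "z": 0, "ax": 0, "ay": 0, "az": 0, "jaw": 0.05}, {"x": 12, "y": 0, "z": 0, "ax": 0, "ay": 0, "az": 0, "jaw": 0.05}, {"x": 15, "y": 0, "z": 0, "ax": 0, "ay": 0, "az": 0, "jaw": 0.05}, {"x": 17.5, "y": 0, "z": 0, "ax": 0, "ay": 0, "az": 0, "jaw": 0.05}, {"x": 18.5, "y": 0, "z": 0, "ax": 0, "ay": 0, "az": 0, "jaw": 0.05}, {"x": 18.5, "y": 0, "z": 0, "ax": 0, "ay": 0, "az": 0, "jaw": 0.05}])

```text
t: 16.55
tcp_pos: [0.5717, -0.1154, 0.033]
tool_rot: [[0.058, -0.998, -0.0], [-0.998, -0.058, 0.002], [-0.002, -0.0, -1.0]]
contact_force: [-2.5, 13.7, -2.4]
grip_width: 0.109
```

```bash
python3 meas.py pics/w16.png; python3 - <<'E'
from h import *
goal([.5692,-.0735,.0332],273.2)
a=cam('scene');crop(a,250,180,380,265,6,'pics/a16.png')
b=cam('side');crop(b,200,180,280,280,6,'pics/b16.png')
E
```

```text
t 16.6 shift [-41.9   0.1  -0.1] turn [-0.    0.11  0.11] q [ 0.13  0.41 -0.42 -0.   -0.74  1.5 ] F [-1.4 14.1 -2.4] w 0.107
```

View pics/w16.png

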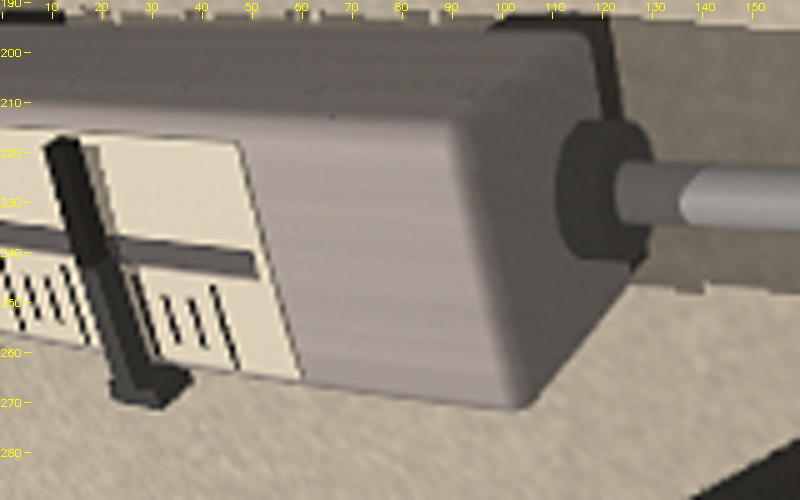

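View pics/a16.png

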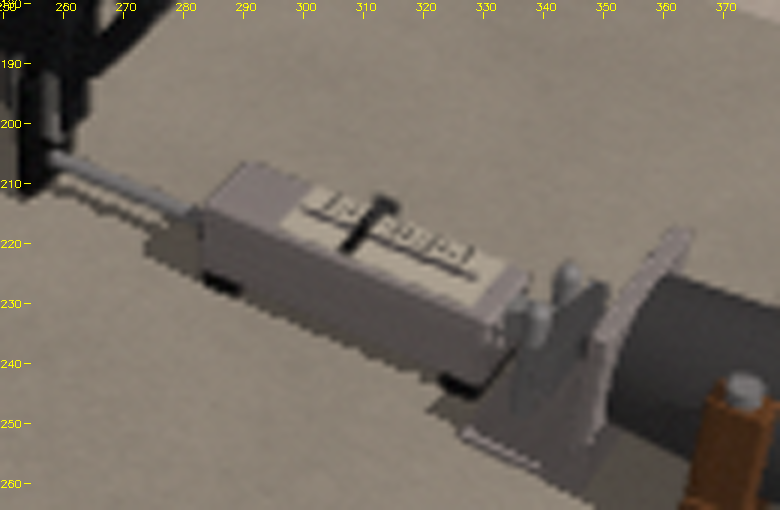

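View pics/b16.png

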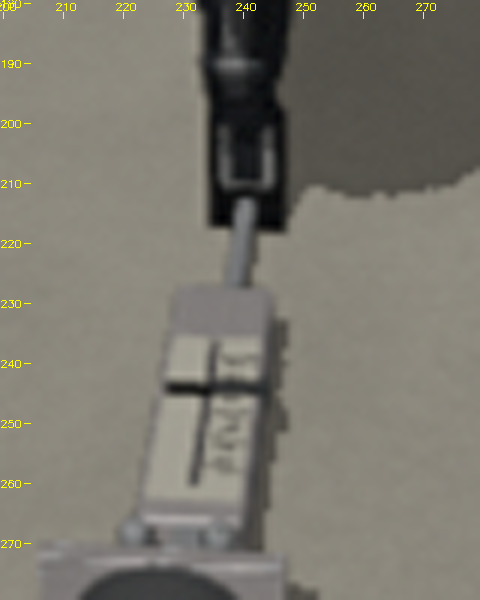

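Pointer and mark are in line in all three views, and the force of 14 N fits a slide of about 40 mm. The gauge is flat. I'll hold for 1.5 s.

>>> apply_moves(steps=[{"x": 0, "y": 0, "z": 0, "ax": 0, "ay": 0, "az": 0, "jaw": 0.05}, {"x": 0, "y": 0, "z": 0, "ax": 0, "ay": 0, "az": 0, "jaw": 0.05}, {"x": 0, "y": 0, "z": 0, "ax": 0, "ay": 0, "az": 0, "jaw": 0.05}, {"x": 0, "y": 0, "z": 0, "ax": 0, "ay": 0, "az": 0, "jaw": 0.05}, {"x": 0, "y": 0, "z": 0, "ax": 0, "ay": 0, "az": 0, "jaw": 0.05}, {"x": 0, "y": 0, "z": 0, "ax": 0, "ay": 0, "az": 0, "jaw": 0.05}, {"x": 0, "y": 0, "z": 0, "ax": 0, "ay": 0, "az": 0, "jaw": 0.05}, {"x": 0, "y": 0, "z": 0, "ax": 0, "ay": 0, "az": 0, "jaw": 0.05}, {"x": 0, "y": 0, "z": 0, "ax": 0, "ay": 0, "az": 0, "jaw": 0.05}, {"x": 0, "y": 0, "z": 0, "ax": 0, "ay": 0, "az": 0, "jaw": 0.05}, {"x": 0, "y": 0, "z": 0, "ax": 0, "ay": 0, "az": 0, "jaw": 0.05}, {"x": 0, "y": 0, "z": 0, "ax": 0, "ay": 0, "az": 0, "jaw": 0.05}, {"x": 0, "y": 0, "z": 0, "ax": 0, "ay": 0, "az": 0, "jaw": 0.05}, {"x": 0, "y": 0, "z": 0, "ax": 0, "ay": 0, "az": 0, "jaw": 0.05}])

```text
t: 18.45
tcp_pos: [0.5717, -0.1153, 0.0331]
tool_rot: [[0.058, -0.998, -0.0], [-0.998, -0.058, 0.002], [-0.002, -0.0, -1.0]]
contact_force: [-1.5, 13.9, -0.9]
grip_width: 0.109
```

```bash
python3 meas.py pics/w17.png; python3 - <<'E'
from h import *
goal([.5692,-.0735,.0332],273.2)
a=cam('scene');crop(a,250,180,380,265,6,'pics/a17.png')
E
```

```text
t 18.5 shift [-41.9   0.1  -0.1] turn [0.   0.11 0.11] q [ 0.13  0.41 -0.42 -0.   -0.74  1.5 ] F [-2.4 14.4 -0.9] w 0.111
```

View pics/w17.png

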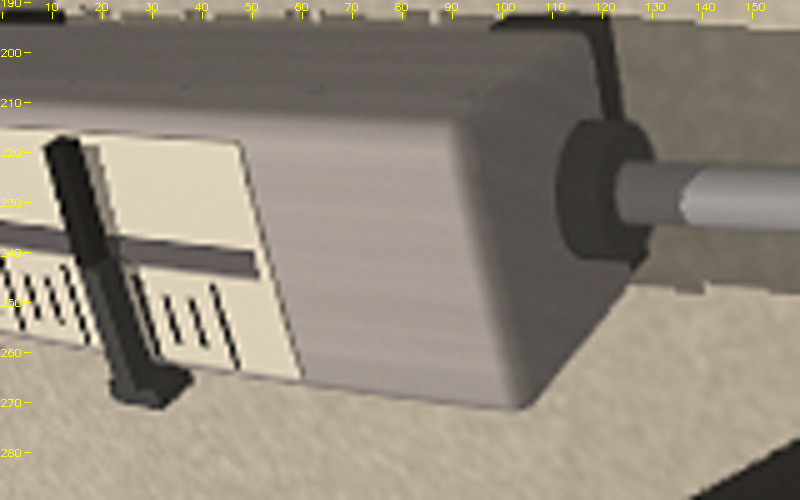

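View pics/a17.png

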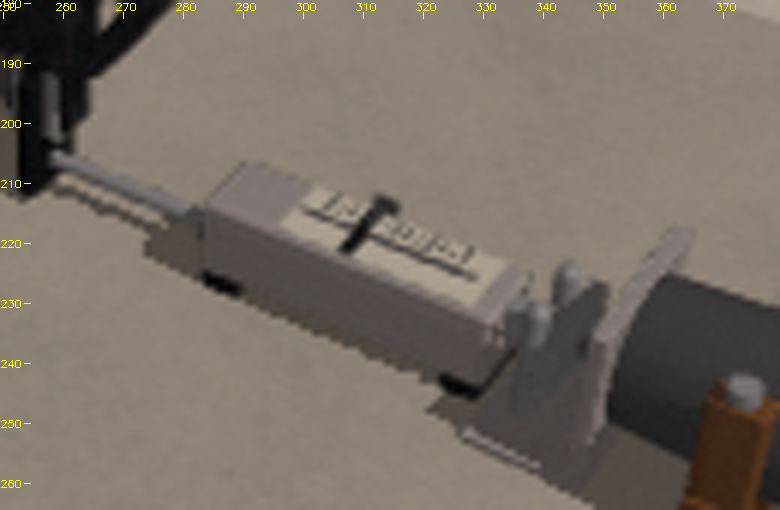

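Held for about 1.9 s with the pointer on the mark. I'll ease back about 40 mm slowly.

>>> apply_moves(steps=[{"x": -3, "y": 0, "z": 0, "ax": 0, "ay": 0, "az": 0, "jaw": 0.05}, {"x": -6, "y": 0, "z": 0, "ax": 0, "ay": 0, "az": 0, "jaw": 0.05}, {"x": -10, "y": 0, "z": 0, "ax": 0, "ay": 0, "az": 0, "jaw": 0.05}, {"x": -14, "y": 0, "z": 0, "ax": 0, "ay": 0, "az": 0, "jaw": 0.05}, {"x": -18, "y": 0, "z": 0, "ax": 0, "ay": 0, "az": 0, "jaw": 0.05}, {"x": -22, "y": 0, "z": 0, "ax": 0, "ay": 0, "az": 0, "jaw": 0.05}, {"x": -26, "y": 0, "z": 0, "ax": 0, "ay": 0, "az": 0, "jaw": 0.05}, {"x": -30, "y": 0, "z": 0, "ax": 0, "ay": 0, "az": 0, "jaw": 0.05}, {"x": -33, "y": 0, "z": 0, "ax": 0, "ay": 0, "az": 0, "jaw": 0.05}, {"x": -36, "y": 0, "z": 0, "ax": 0, "ay": 0, "az": 0, "jaw": 0.05}, {"x": -38, "y": 0, "z": 0, "ax": 0, "ay": 0, "az": 0, "jaw": 0.05}, {"x": -40, "y": 0, "z": 0, "ax": 0, "ay": 0, "az": 0, "jaw": 0.05}, {"x": -41, "y": 0, "z": 0, "ax": 0, "ay": 0, "az": 0, "jaw": 0.05}, {"x": -41, "y": 0, "z": 0, "ax": 0, "ay": 0, "az": 0, "jaw": 0.05}, {"x": -41, "y": 0, "z": 0, "ax": 0, "ay": 0, "az": 0, "jaw": 0.05}])

```text
t: 20.42
tcp_pos: [0.5695, -0.0762, 0.0333]
tool_rot: [[0.058, -0.998, -0.0], [-0.998, -0.058, -0.0], [0.0, 0.0, -1.0]]
contact_force: [-1.2, 3.4, -2.1]
grip_width: 0.11
```

```bash
python3 meas.py pics/w18.png; python3 - <<'E'
from h import *
goal([.5692,-.0735,.0332],273.2)
a=cam('scene');crop(a,250,180,380,265,6,'pics/a18.png')
E
```

```text
t 20.475 shift [-2.7  0.1  0.1] turn [ 0.   -0.    0.11] q [ 0.21  0.4  -0.45 -0.   -0.73  1.42] F [-0.   4.1 -2.3] w 0.112
```

View pics/w18.png

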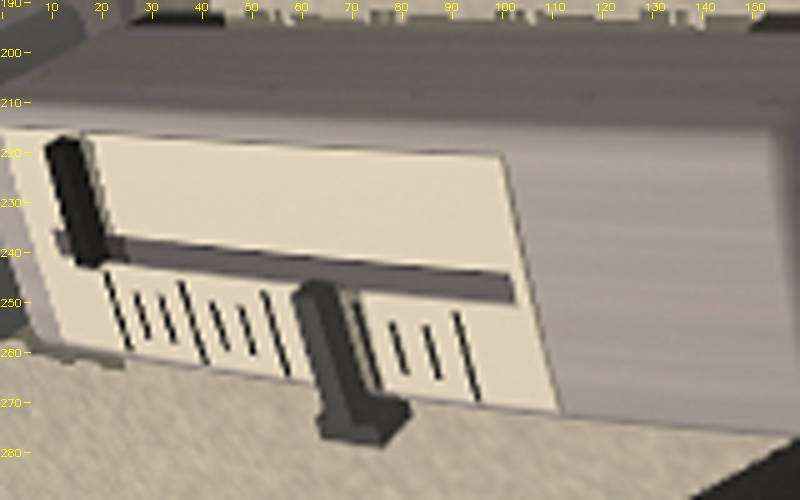

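View pics/a18.png

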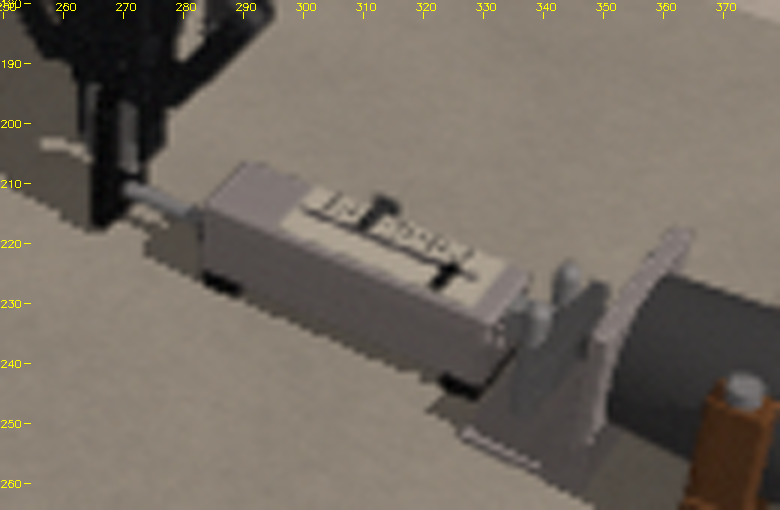

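The slide is almost home: the force is still about 3.8 N, around the preload. I'll go 2 mm further to be sure, then check.

>>> apply_moves(steps=[{"x": -1, "y": 0, "z": 0, "ax": 0, "ay": 0, "az": 0, "jaw": 0.05}, {"x": -2, "y": 0, "z": 0.3, "ax": 0, "ay": 0, "az": 0, "jaw": 0.05}, {"x": -2, "y": 0, "z": 0.3, "ax": 0, "ay": 0, "az": 0, "jaw": 0.05}, {"x": -2, "y": 0, "z": 0.3, "ax": 0, "ay": 0, "az": 0, "jaw": 0.05}])

```text
t: 21.02
tcp_pos: [0.5695, -0.0744, 0.0331]
tool_rot: [[0.058, -0.998, 0.0], [-0.998, -0.058, -0.0], [0.0, -0.0, -1.0]]
contact_force: [1.1, -2.4, -1.7]
grip_width: 0.112
```

The force has reversed (-2.4 N), so the slide is home against its stop. I'll open slowly and rise.

>>> apply_moves(steps=[{"x": 0.5, "y": 0, "z": 0, "ax": 0, "ay": 0, "az": 0, "jaw": 0.13}, {"x": 0.5, "y": 0, "z": 0, "ax": 0, "ay": 0, "az": 0, "jaw": 0.2}, {"x": 0.5, "y": 0, "z": 0, "ax": 0, "ay": 0, "az": 0, "jaw": 0.3}, {"x": 0.5, "y": 0, "z": 0, "ax": 0, "ay": 0, "az": 0, "jaw": 0.45}, {"x": 0.5, "y": 0, "z": 0, "ax": 0, "ay": 0, "az": 0, "jaw": 0.45}, {"x": 0.5, "y": 0, "z": 0, "ax": 0, "ay": 0, "az": 0, "jaw": 0.45}, {"x": 0.5, "y": 0, "z": -10, "ax": 0, "ay": 0, "az": 0, "jaw": 0.45}, {"x": 0.5, "y": 0, "z": -40, "ax": 0, "ay": 0, "az": 0, "jaw": 0.45}, {"x": 0.5, "y": 0, "z": -80, "ax": 0, "ay": 0, "az": 0, "jaw": 0.45}, {"x": 0.5, "y": 0, "z": -120, "ax": 0, "ay": 0, "az": 0, "jaw": 0.45}, {"x": 0.5, "y": 0, "z": -140, "ax": 0, "ay": 0, "az": 0, "jaw": 0.45}, {"x": 0.5, "y": 0, "z": -140, "ax": 0, "ay": 0, "az": 0, "jaw": 0.45}, {"x": 0.5, "y": 0, "z": -140, "ax": 0, "ay": 0, "az": 0, "jaw": 0.45}])

```text
t: 22.65
tcp_pos: [0.569, -0.0746, 0.1728]
tool_rot: [[0.058, -0.998, -0.0], [-0.998, -0.058, 0.0], [-0.0, 0.0, -1.0]]
contact_force: [-0.0, -0.6, -0.6]
grip_width: 0.447
```

```bash
python3 - <<'E'
from h import *
import pickle
s=r.state();print(s['t'],s['tcp_pos'],s['contact_force'],max(map(abs,s['qd'])))
w=cam('wrist');cv2.imwrite('pics/w20.png',w['image'][:,:,::-1]);pickle.dump(w,open('w20.pkl','wb'))
a=cam('scene');crop(a,250,170,380,265,6,'pics/a20.png')
cv2.imwrite('pics/scene20.png',a['image'][:,:,::-1])
crop(w,10,110,290,250,2.8,'pics/w20c.png')
E
```

```text
22.65 [ 0.5689789  -0.07459089  0.17278689] [-0.02176784 -0.55321301 -0.56171917] 0.01638236208194497
```

View pics/a20.png

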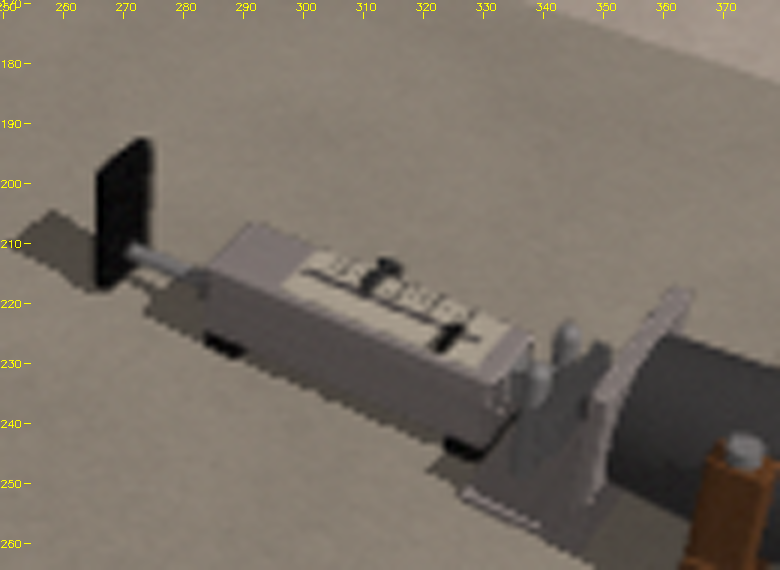

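View pics/w20c.png

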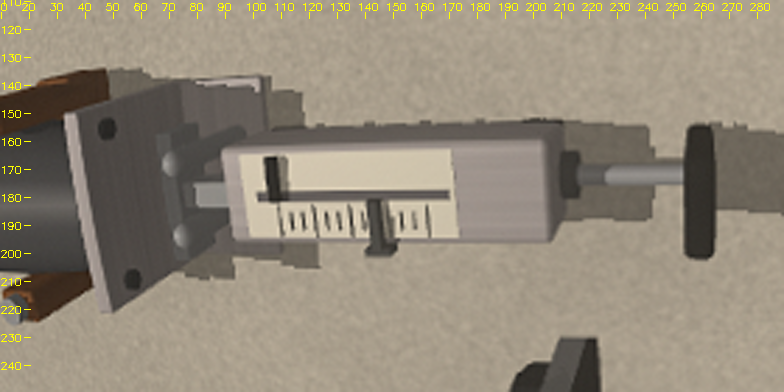

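View pics/scene20.png

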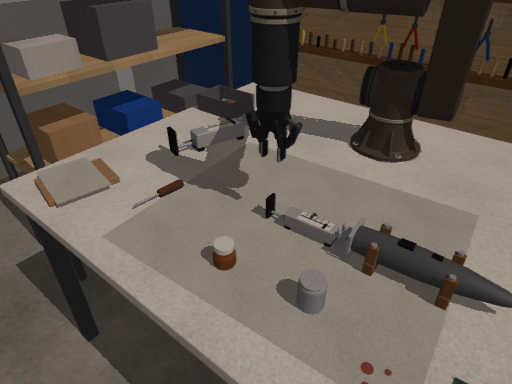

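```bash
python3 - <<'E'
from h import *
import pickle
w=pickle.load(open('w20.pkl','rb'))
u=np.array([np.cos(np.radians(93.1)),np.sin(np.radians(93.1)),0]);v=np.array([-u[1],u[0],0])
f=lambda a,b,z: onz(w,a,b,z)
print('ptr-mark',(f(108.7,179,.0485)-f(143.3,182,.0485))@u)
F=f(90.5,178,.044);O=(f(71,167,.055)+f(75,194.5,.055))/2
print('case front->post centre',(O-F)@u,'=> lug x',.025-(O-F)@u)
print('tab->front',(F-f(259.5,178,.060))@u)
R=f(205,178,.044);d=F-R;print('yaw',np.degrees(np.arctan2(d[1],d[0])))
E
```

```text
ptr-mark 0.0392479391963702
case front->post centre 0.016613384603939785 => lug x 0.008386615396060216
tab->front 0.17896774243881308
yaw 92.71812181832694
```

The slide is home (pointer to mark 39 mm, tab to case front 179 mm, both as before the pull), and the gauge is hooked and flat. The bystanders are where they were. Handing in.

```bash
python3 -c "
from workcell import r
print(r.sign_off()); print(r.state()['t'])"
```

```text
the job is handed in; nothing more can be done
None
the job is handed in; nothing more can be done
```

The proof-pull is done and handed in at about 23 s of the 54 s allowed; the hand-in reports no verdict.

**What I did:** I picked up the smaller gauge and laid it in line with the hull, its T-lug behind the two posts, and let go. I then took the tab and drew the slide about 40 mm, until the pointer was on the set marker. I held it there for about 1.9 s at about 14 N, eased it home over about 2 s, opened the fingers and rose clear.

**Last checks:**
- **Slide:** home. Pointer to mark measured 39.2 mm, against 39.8 mm before the pull. The force changed sign at the stop before I released.
- **Gauge:** lying flat, yaw about 92.7° against the hull's 93.3°. The lug is about 8–9 mm beyond the post centres, between posts and plate.
- **Hand and bystanders:** The hand is about 140 mm above the tab and touching nothing. In the last scene picture the jar, tin and screwdriver are where they started.

**Disagreements and upsets:**
- While the lug was above the posts, the scene camera put it about 5 mm off sideways. The side and wrist cameras put it within 2 mm, and it went in without contact.
- Closing on the tab pressed it down with about 6 N for a moment. I relieved this before pulling.
- My first move call was refused for missing keys; nothing moved.

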